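# Plunge the sample bath, then hold the probe in its guide

### The arm

A 7-joint arm with a two-finger parallel gripper is mounted at the origin on the work surface. World frame = base frame: x ahead of the robot, y to its left, z up, the work surface at z = 0. Lengths are in m, angles in rad, forces in N, time in s.
With the tool pointing down it reaches from about 0.4 to 0.85 m from the base axis. Payload 10.4 kg.
Tool frame: the origin (TCP) lies between the finger pads; the fingertips stand tcp_to_tips ahead of it and the grasp point (between the pads) lies 8 mm behind it (tcp_to_tips is the distance from the TCP to the fingertips, in m); z points along the fingers, y is the line along which they close (so a half turn about z gives the same grasp; the last joint's range is limited). The gripper opens to 85 mm and grips with 20 to 120 N. Pads are 22 mm wide; open, the fingers measure 114 mm over their backs; the gripper's body (76 mm by 85 mm) begins 54 mm behind the grasp point. The pads swing forward as they close: fully open they stand 13 mm farther back than shut.
Start: joints at [-1.18, 0.332, -0.065, 1.46, 0.022, 1.35, -0.088], TCP at [0.251, 0.572, 0.242] pointing down, gripper open.
Joint ranges: [-2.6, 2.6], [-0.5, 2.12], [-1.47, 1.34], [0.16, 2.42], [-1.27, 4.41], [0.06, 2.06], [-2.6, 2.6]. Speed limits (rad/s): [2.22, 2.22, 2.79, 2.79, 3.14, 3.14, 3.14].

### API

Orientations are given as a unit quaternion [x, y, z, w].
In Python, from workcell import * gives the robot as it stands.
- The arm moves only by the tool apply_moves, never from a script. Its argument "rows" is a list of rows, each an object of numbers: "x", "y", "z": the shift along the tool's x, y, z in mm; "ax", "ay", "az": the turn, a rotation vector about the tool's x, y, z in degrees; "gripper": the closure, from 0 (fully open) to 1 (shut). A call has 1 to 5 rows; each row shifts and turns the commanded pose from where the row before left it, along the tool's axes as they then stand; what a row does not reach is not made up. A row lasts 1/12 s, in which the tool goes at most 41.7 mm and 7.16 degrees, less where a joint would pass 70% of its speed; a pose out of reach is approached as far as the arm can. A call with a gripper value outside its range is refused whole. The fingers move at their own pace and stop on an object; "newtons" is the grip in N (left out, the last holds). Time passes only in rows, so rows that do not move let the fingers close. It gives the time, the measured TCP pose, the force, the opening and the grip force at its end, in the units of the state.
- get_obs(): the state, without advancing time (a new reading comes with each control period).
- camera(name): name is "scene" or "top" or "wrist"; returns a dict with "color" (400x640x3 uint8, red, green, blue), "fov_y" (degrees; the focal length in pixels is half the picture's height over the tangent of half this angle, whatever the lens; pixels are square), "cx", "cy" (the principal point, pixels), "rvec" (rotation vector, rad) and "tvec" (3), from world to camera coordinates, as OpenCV has them. Camera axes: x right, y down, z forward; pixel columns grow to the right and rows downward; lengths in m; the calibration is good to about 2 mm. The wrist camera is an equidistant fisheye: a pixel r from the principal point sees the ray r / f radians off the axis. A picture is of the moment at which its call begins. There is no depth.
- hand_in(): hands the job in; it is judged then, once.
The state is a dict: "clock": time; "joint_pos": joint angles; "joint_velocities": joint speeds; "tau": joint torques, N m; "position": TCP position; "ee_rot": TCP orientation; "ft_force": force on the tool from outside, world axes, zero at the start; "torque": the same for the moment, N m; "grip_width": opening from 0.0 (shut) to 1.0 (fully open); "grasp_force": force on a finger pad.
Only numpy, scipy, OpenCV 4.12 (cv2) and the standard library are available. Lean on these libraries where they do the work, as an engineer would, in place of code of your own. Each camera call takes 0.05 s, during which the arm holds its last target. There are 200 camera calls.

### The job

Mix the sample in the closed steel bath: pull its sprung plunger lever all the way down to the stop, then ease it back up slowly, without letting it snap back. Next take the square-headed probe out of the rack and lower its stem straight down through the guide tube on the bath's lid, not touching the bath or the tube with it, until the rubber ring on the stem is level with the tube's top. Finish while still holding the probe there in the gripper, upright, centred and still, and leave the other things on the bench as they are.

Things in the scene. Friction and masses are not known exactly. Their poses are not given: they have to be found in the camera images.
- bath: Closed steel sample bath fixed on the bench. Origin: on the bench under the tank's middle; z up, x along the tank from the lever end to the guide-tube end. Grey base 260 x 160 x 12 mm; tank 200 x 120 mm (x, y), flat lid 206 x 126 mm whose top is 100 mm above the bench. On the lid: the white guide tube at x = +55 mm, and a steel fork (40 mm wide, top 148 mm above the bench) at x = -22 mm that carries the lever, which points to -x and overhangs the tank's lever end.
- guide_top (a point): Centre of the mouth of the guide tube on the bath's lid, 120 mm above the bench (20 mm above the lid). The tube is upright, 38 mm outside and 24 mm bore diameter; the bore goes on through the lid into the empty space below, free down to 20 mm above the bench.
- lever (a joint): Plunger lever of the bath, rad: 0 up at rest, 0.45 down at the stop. It swings in the bath's upright x-z plane; rising values lower the handle. At rest it points to the bath's -x and 0.22 rad above level, at the stop 0.23 rad below level. A spring pulls it back: about 4 N at the handle at rest, 11 N at the stop, besides 4 N for each rad/s of movement. Let go at the stop, it snaps up at over 2 rad/s.
- lever_grip (a point): Middle of the lever's handle: a black round grip 22 mm in diameter and 70 mm long, lying along the lever, its middle 130 mm from the pivot (between the grip and the pivot the lever is a bar 12 mm in diameter). About 168 mm above the bench at rest, 110 mm at the stop. Moves with the lever; its x axis points along the bath's x tilted with the lever's travel.
- lever_pivot (a point): Pivot of the lever, on the hinge axis (which runs along the bath's y), 140 mm above the bench, 22 mm from the bath's origin towards -x.
- rack: White rack fixed on the bench, 170 mm long (y) and 90 mm wide (x) at its foot. Origin: on the bench under its middle. Its top plate (60 x 170 mm, 125 mm above the bench) has two holes of 16 mm, at y = -45 and +45 mm; the probe hangs in one, the stirrer in the other, changing from time to time.
- probe: Probe, about 0.12 kg, hanging upright in a hole of the rack. Origin: the tip of its stem (10 mm above the bench in the rack); z points up the stem. Steel stem 10 mm in diameter, 115 mm long; above it a grey square head 26 x 26 mm and 45 mm tall (from 115 to 160 mm above the tip), sides along the probe's x and y, which are parallel to the rack's; a short black stub, 12 mm in diameter, to 168 mm on top.
- probe_head (a point): Middle of the probe's square head, on its axis, 137.5 mm above the tip (147.5 mm above the bench in the rack): where to grip it.
- probe_ring (a point): Rubber ring on the probe's stem, 14 mm in diameter and 3 mm tall, its middle 60 mm above the tip, on the axis: the depth mark.
- stirrer: Spare stirring rod in the other hole of the rack: the same stem, but a low round knob 22 mm in diameter and 20 mm tall, no ring. Stays in the rack. Origin: the tip of its stem.
- reagent: Amber bottle with a blue cap, 64 mm in diameter, 130 mm tall. Origin: centre of its underside. Not to be disturbed.
- beaker: White plastic beaker, 72 mm in diameter at the rim, 85 mm tall. Origin: centre of its underside. Not to be disturbed.
- dish: Shallow white dish, 80 mm in diameter, 16 mm tall. Origin: centre of its underside. Not to be disturbed.
There are look-alikes about, which are no part of the job. Leave any orange look-alike of the probe alone.

How it is judged:
On the way, in this order (a step that is already met when the one before it is completed fails the run):
1. the lever is pulled down to its stop (beyond 0.40 rad) (value of joint lever above 0.4 rad), for 0.1 s.
2. the lever is back up at rest (below 0.03 rad) (value of joint lever below 0.03 rad), for 0.2 s.
3. the probe is lifted clear above the guide tube, over its bore (z of probe in the frame of guide_top above 0 m and horizontal distance between probe and guide_top below 0.012 m), for 0.1 s.
At the end, for the whole second after the job is handed in: The gripper still holds the probe, at rest, in the guide tube without contact: its tip and ring within 4.5 mm of the tube's axis, its stem within 0.08 rad of upright, the middle of the ring within 8 mm of the height of the tube's top; the lever is up at rest (horizontal distance between each of probe, probe_ring and guide_top below 0.0045 m and angle between probe's own z axis and vertical below 0.08 rad and z of probe_ring in the frame of guide_top between -0.008 and 0.008 m and contact force between the fingers and probe above 1 N and contact force between probe and bath below 0.1 N and linear speed of probe below 0.01 m/s and angular speed of probe below 0.1 rad/s and value of joint lever below 0.03 rad); the arm keeps its last pose, push and grip.
It fails at once if the probe touches the bath, its lid, lever or guide tube (over 0.5 N) (contact force between probe and bath above 0.5 N).
It fails at once if the lever snaps back (rises faster than 1.3 rad/s) (velocity of joint lever below -1.3 rad/s).
It fails at once if the stirrer, bottle, beaker or dish is moved by more than 30 mm (distance of any of stirrer, reagent, beaker, dish from where it was at the start of the episode above 0.03 m).
It also fails if it takes over 61 s, if anything falls off the work surface, if the arm or the gripper's body presses on something with over 40 N, if the wrist force passes 120 N, or if a joint passes its speed limit or range.

## Working session

There is one attempt and no reset: what is moved stays moved. The work goes in short steps, Python scripts to look and compute and a tool call to move; the robot and the scene stay as the last step left them, time stands still between calls to the robot, and variables do not carry over. Pictures are saved under pics/ and viewed, at most 10 in all, crops included, and the job is handed in when it is done.

Besides the shell and the picture viewer there is one more tool, called after "Request:" by a JSON object that holds its "op" and its "data", one argument or row to a line. apply_moves: Moves the arm, as the interface text tells. Its arguments: {"type":"object","properties":{"rows":{"type":"array","items":{"type":"object","properties":{"x":{"type":"number"},"y":{"type":"number"},"z":{"type":"number"},"ax":{"type":"number"},"ay":{"type":"number"},"az":{"type":"number"},"gripper":{"type":"number"}}}},"newtons":{"type":"number"}},"required":["rows"]}

```bash
ls; mkdir -p pics
python3 - <<'E'
from workcell import *
import cv2,pickle,numpy as np
o=get_obs();print(o)
d={}
for n in ["scene","top"]:
    c=camera(n);d[n]=c
    cv2.imwrite(f"pics/{n}0.png",c["color"][:,:,::-1])
    print(n,{k:v for k,v in c.items() if k!="color"})
pickle.dump(d,open("cams.pkl","wb"))
E
```

```text
pics
{'clock': 0.0, 'joint_pos': array([-1.17958866,  0.33288559, -0.06470206,  1.46097961,  0.02157037,
        1.34987827, -0.08853008]), 'joint_velocities': array([-2.31840813e-03, -1.22503824e-03,  1.43489550e-03,  3.99174948e-04,
       -1.19839929e-03,  7.57143966e-04,  8.13841115e-05]), 'tau': array([-4.67285045e-04, -6.25436568e+01,  4.93878394e-02, -3.91626728e+01,
        1.64439058e-02,  9.60202189e-03,  1.81749336e-06]), 'position': array([0.2511572 , 0.57191026, 0.24148906]), 'ee_rot': array([ 2.05436988e-01,  9.78670074e-01, -7.16555844e-04, -1.30768669e-04]), 'ft_force': array([ 0.57961554, -0.94244182,  0.01764211]), 'torque': array([-0.00505997, -0.02445486, -0.0195245 ]), 'grasp_force': 0.0, 'grip_width': 0.998395311063701}
scene {'fov_y': 52.955263751711776, 'cx': 319.38633637946356, 'cy': 202.39653901142285, 'rvec': array([ 0.85632136,  2.52013985, -1.10034431]), 'tvec': array([ 0.39445355, -0.1609937 ,  1.12224823])}
top {'fov_y': 48.50458310171717, 'cx': 319.1448793911484, 'cy': 197.26837419289876, 'rvec': array([ 2.16653993, -2.214257  ,  0.07023378]), 'tvec': array([0.06385686, 0.58431199, 1.00584846])}
```

View pics/scene0.png

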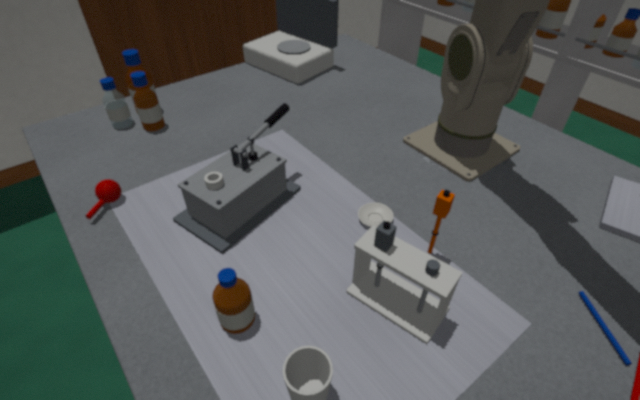

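View pics/top0.png

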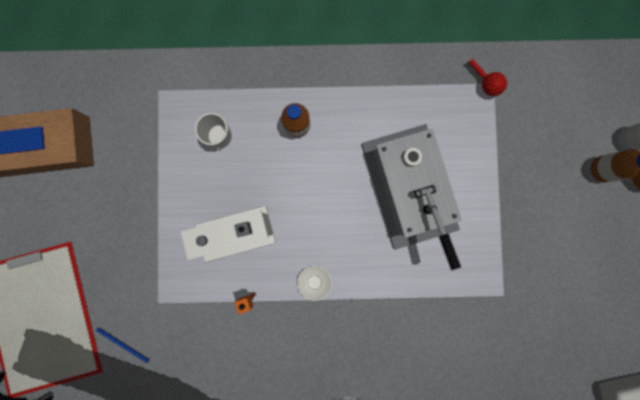

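The scene view shows the bath (lever handle at about (280,113), tube at (214,180)). In the rack are the grey square-headed probe at (385,235) and the round stirrer at (433,267). An orange look-alike stands at (443,205). In the top view the probe head is at (243,229), the stirrer at (202,240), the orange one at (243,304), the tube at (413,157) and the handle at (450,252). The grey square head in the rack fits the description, so I'll confirm it in an enlarged crop.

Run:
```python
import pickle,cv2,numpy as np
d=pickle.load(open("cams.pkl","rb"));t=d["top"]["color"][:,:,::-1]; 
a=cv2.resize(t[120:270,350:475],(500,600),interpolation=cv2.INTER_CUBIC)
b=cv2.resize(t[200:265,175:280],(300,186),interpolation=cv2.INTER_CUBIC) # x2.857
s=d["scene"]["color"][:,:,::-1]
c=cv2.resize(s[210:345,335:470],(300,300),interpolation=cv2.INTER_CUBIC)
m=np.zeros((600,800,3),np.uint8);m[:,:500]=a;m[:186,500:]=b;m[200:500,500:]=c
cv2.imwrite("pics/m1.png",m)
```

```text
(no output)
```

View pics/m1.png

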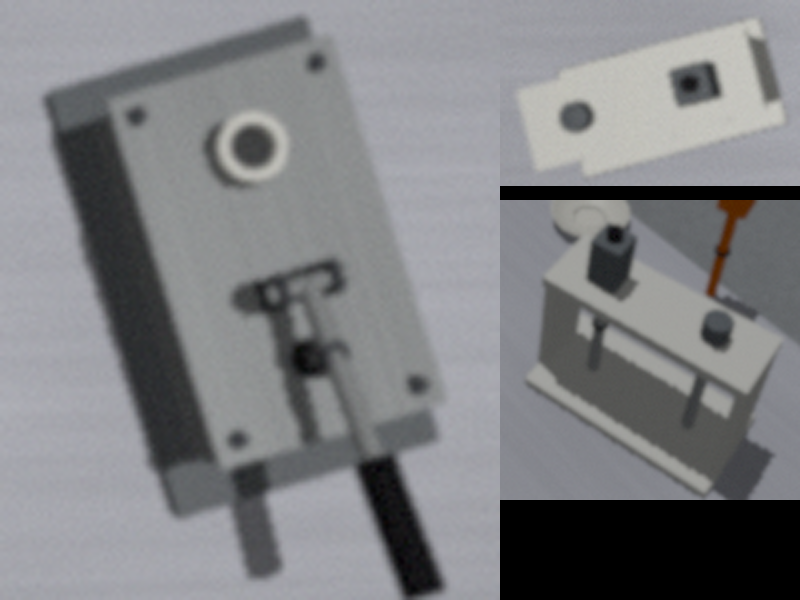

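The crop confirms it: a grey square head with a stub and a ring on the stem under the plate, in the hole nearer the bath. The other hole has the low round knob. The tube mouth is at top-view pixel (413.0,156.8).

```bash
cat > h.py <<'E'
import numpy as np,cv2
from scipy.spatial.transform import Rotation as R
def ray(c,u,v):
    f=200/np.tan(np.radians(c["fov_y"]/2));M=cv2.Rodrigues(c["rvec"])[0]
    x,y=(u-c["cx"])/f,(v-c["cy"])/f
    d=np.array([x,y,1.])
    if c.get("fish"):
        r=np.hypot(x,y);d=np.array([x/r*np.sin(r),y/r*np.sin(r),np.cos(r)]) if r>1e-9 else d
    return -M.T@c["tvec"],M.T@d
def onz(c,u,v,z):
    o,d=ray(c,u,v);return o+d*(z-o[2])/d[2]
def proj(c,p):
    f=200/np.tan(np.radians(c["fov_y"]/2));M=cv2.Rodrigues(c["rvec"])[0]
    q=M@np.asarray(p)+c["tvec"]
    if c.get("fish"):
        r=np.hypot(q[0],q[1]);th=np.arctan2(r,q[2]);return np.array([c["cx"]+f*th*q[0]/r,c["cy"]+f*th*q[1]/r])
    return np.array([c["cx"]+f*q[0]/q[2],c["cy"]+f*q[1]/q[2]])
def tri(*rs):
    A=0;b=0
    for o,d in rs:
        d=d/np.linalg.norm(d);P=np.eye(3)-np.outer(d,d);A=A+P;b=b+P@o
    return np.linalg.solve(A,b)
E
python3 - <<'E'
from h import *
import pickle
np.set_printoptions(precision=4,suppress=True)
d=pickle.load(open("cams.pkl","rb"));t=d["top"];s=d["scene"]
C=np.array([onz(t,*p,.1) for p in [(377.5,145),(432.5,128.75),(461.25,220),(405.5,236.75)]])
ctr=C.mean(0);print("lid",C[:,:2],ctr)
print([np.linalg.norm(C[i]-C[(i+1)%4]) for i in range(4)])
ax=(C[0]+C[1]-C[2]-C[3])[:2];ax/=np.linalg.norm(ax);yaw=np.arctan2(ax[1],ax[0]);print("bath yaw",np.degrees(yaw))
g=onz(t,413,156.75,.12);print("guide top",g,"from lid",ctr[:2]+.055*ax, "scene px", proj(s,g))
for r in (-.13,):
  print("grip",ctr[:2]+(-.022-.130*np.cos(.22))*ax, proj(t,[*(ctr[:2]+(-.022-.130*np.cos(.22))*ax),.168]))
print("lever end proj",proj(t,[*(ctr[:2]+(-.022-.165*np.cos(.22))*ax),.140+.165*np.sin(.22)]))
p=onz(t,241.5,229.05,.178);q=onz(t,201.6,240.6,.145);print("probe",p,"stir",q,np.linalg.norm(p-q))
v=(p-q)[:2];print("rack yaw(y axis)",np.degrees(np.arctan2(v[1],v[0]))-90)
print("tri",tri(ray(t,241.5,229.05),ray(s,386.75,224.4)),tri(ray(t,201.6,240.6),ray(s,432.7,263.1)),tri(ray(t,413,156.75),ray(s,214,180)))
for n,u,z in [("reag",(294,113),.13),("beak",(212,130),.085),("dish",(314,283),.016),("orange",(244,305),.17)]: print(n,onz(t,*u,z))
E
```

```text
lid [[ 0.6897 -0.0759]
 [ 0.7223 -0.1948]
 [ 0.5257 -0.2483]
 [ 0.493  -0.1291]] [ 0.6077 -0.162   0.1   ]
[np.float64(0.1233159086909753), np.float64(0.20369678142550665), np.float64(0.12357723282529821), np.float64(0.2037608288555994)]
bath yaw 15.180534476781743
guide top [ 0.6597 -0.1465  0.12  ] from lid [ 0.6608 -0.1476] scene px [214.1717 175.3676]
grip [ 0.464 -0.201] [449.5549 251.7512]
lever end proj [456.0851 269.0567]
probe [0.5172 0.2032 0.178 ] stir [0.4956 0.2893 0.145 ] 0.09465633626030585
rack yaw(y axis) -165.93678621879127
tri [0.5172 0.2041 0.1726] [0.4956 0.2901 0.1416] [ 0.6615 -0.1493  0.1067]
reag [0.7552 0.0998 0.13  ]
beak [0.7331 0.2812 0.085 ]
dish [0.3898 0.0671 0.016 ]
orange [0.3705 0.2014 0.17  ]
```

```bash
cat >> h.py <<'E'
YB=np.radians(15.2);BX=np.array([np.cos(YB),np.sin(YB),0]);BY=np.array([-np.sin(YB),np.cos(YB),0]);Z=np.array([0,0,1.])
BO=np.array([.6069,-.1613,0])
def leverpose(th,back=0):  # TCP pose gripping the handle; lever travel th
    a=.22-th
    zt=-np.sin(a)*BX-np.cos(a)*Z; yt=-BY; xt=np.cross(yt,zt)
    g=BO-.022*BX+.14*Z+.13*(-np.cos(a)*BX+np.sin(a)*Z)
    return g+zt*(.008-back),R.from_matrix(np.c_[xt,yt,zt])
def down(yaw_y): # tool down, tool y at azimuth yaw_y (rad)
    y=np.array([np.cos(yaw_y),np.sin(yaw_y),0]);z=-Z
    return R.from_matrix(np.c_[np.cross(y,z),y,z])
def rows(p,r,way):  # way: list of (p,r,n); prints rows; long turns split evenly
    out=[]
    for P,Q,n in way:
        p0,r0=p,r;w=(r0.inv()*Q).as_rotvec()
        for k in range(1,n+1):
            pt=p0+(P-p0)*k/n; rt=r0*R.from_rotvec(w*k/n)
            d=np.round(r.inv().apply(pt-p)*1000,1);a=np.round((r.inv()*rt).as_rotvec(degrees=True),1)
            out.append([*d,*a]);p=p+r.apply(d/1000);r=r*R.from_rotvec(a,degrees=True)
    for i in range(0,len(out),5):
        print("["+",".join("{"+",".join(f'"{k}":{v:g}' for k,v in zip(["x","y","z","ax","ay","az"],o) if v)+"}" for o in out[i:i+5])+"]")
    return p,r
E
python3 - <<'E'
from h import *
import workcell
o=workcell.get_obs();print([k for k in dir(workcell) if not k.startswith('_')],getattr(workcell,'tcp_to_tips',None))
p,r=o["position"],R.from_quat(o["ee_rot"])
P,Q=leverpose(0,.06);print(P,leverpose(0)[0],(r.inv()*Q).as_rotvec(degrees=True))
mid=r*R.from_rotvec((r.inv()*Q).as_rotvec()/2)
rows(p,r,[(np.array([.42,.2,.28]),mid,10),(P,Q,11),(leverpose(0)[0],Q,4)])
E
```

```text
['MotionError', 'camera', 'get_obs', 'hand_in', 'tcp_to_tips'] 0.011
[ 0.47419216 -0.19735592  0.21911652] [ 0.46155645 -0.20078897  0.16056267] [ 15.47771081  -5.38886639 140.37751743]
[{"x":-30.4,"y":-27.3,"z":-3.8,"ax":0.8,"ay":-0.3,"az":7},{"x":-33.5,"y":-23.4,"z":-3.3,"ax":0.8,"ay":-0.2,"az":7},{"x":-36.2,"y":-19.2,"z":-2.8,"ax":0.7,"ay":-0.3,"az":7.1},{"x":-38.2,"y":-14.6,"z":-2.5,"ax":0.8,"ay":-0.3,"az":7},{"x":-39.8,"y":-9.9,"z":-2.1,"ax":0.8,"ay":-0.2,"az":7}]
[{"x":-40.7,"y":-4.9,"z":-1.8,"ax":0.7,"ay":-0.3,"az":7},{"x":-41,"z":-1.6,"ax":0.8,"ay":-0.3,"az":7},{"x":-40.7,"y":4.9,"z":-1.4,"ax":0.8,"ay":-0.3,"az":7.1},{"x":-39.8,"y":10,"z":-1.3,"ax":0.8,"ay":-0.2,"az":7},{"x":-38.3,"y":14.7,"z":-1.4,"ax":0.7,"ay":-0.3,"az":7}]
[{"x":-34.9,"y":8,"z":8.8,"ax":0.7,"ay":-0.2,"az":6.4},{"x":-33.7,"y":12,"z":8.9,"ax":0.7,"ay":-0.3,"az":6.4},{"x":-32.2,"y":15.7,"z":8.8,"ax":0.7,"ay":-0.2,"az":6.3},{"x":-30.2,"y":19.3,"z":8.7,"ax":0.7,"ay":-0.3,"az":6.4},{"x":-27.8,"y":22.6,"z":8.7,"ax":0.7,"ay":-0.2,"az":6.4}]
[{"x":-25.1,"y":25.7,"z":8.4,"ax":0.7,"ay":-0.3,"az":6.4},{"x":-22,"y":28.4,"z":8.2,"ax":0.7,"ay":-0.2,"az":6.4},{"x":-18.6,"y":30.8,"z":7.9,"ax":0.7,"ay":-0.3,"az":6.3},{"x":-15.2,"y":32.8,"z":7.7,"ax":0.8,"ay":-0.2,"az":6.4},{"x":-11.3,"y":34.3,"z":7.2,"ax":0.7,"ay":-0.3,"az":6.4}]
[{"x":-7.4,"y":35.5,"z":6.8,"ax":0.7,"ay":-0.2,"az":6.4},{"z":15},{"z":15},{"z":15},{"x":-0.1,"z":15}]
```

Request:
{"op": "apply_moves", "data": {
  "rows": [
    {"x":-30.4,"y":-27.3,"z":-3.8,"ax":0.8,"ay":-0.3,"az":7},
    {"x":-33.5,"y":-23.4,"z":-3.3,"ax":0.8,"ay":-0.2,"az":7},
    {"x":-36.2,"y":-19.2,"z":-2.8,"ax":0.7,"ay":-0.3,"az":7.1},
    {"x":-38.2,"y":-14.6,"z":-2.5,"ax":0.8,"ay":-0.3,"az":7},
    {"x":-39.8,"y":-9.9,"z":-2.1,"ax":0.8,"ay":-0.2,"az":7}
  ]
}}

```text
invalid input at $.rows[0]: expected keys x, y, z, ax, ay, az, gripper
```

Request:
{"op": "apply_moves", "data": {
  "rows": [
    {"x":-40.7,"y":-4.9,"z":-1.8,"ax":0.7,"ay":-0.3,"az":7},
    {"x":-41,"z":-1.6,"ax":0.8,"ay":-0.3,"az":7},
    {"x":-40.7,"y":4.9,"z":-1.4,"ax":0.8,"ay":-0.3,"az":7.1},
    {"x":-39.8,"y":10,"z":-1.3,"ax":0.8,"ay":-0.2,"az":7},
    {"x":-38.3,"y":14.7,"z":-1.4,"ax":0.7,"ay":-0.3,"az":7}
  ]
}}

```text
invalid input at $.rows[0]: expected keys x, y, z, ax, ay, az, gripper
```

Request:
{"op": "apply_moves", "data": {
  "rows": [
    {"x":-34.9,"y":8,"z":8.8,"ax":0.7,"ay":-0.2,"az":6.4},
    {"x":-33.7,"y":12,"z":8.9,"ax":0.7,"ay":-0.3,"az":6.4},
    {"x":-32.2,"y":15.7,"z":8.8,"ax":0.7,"ay":-0.2,"az":6.3},
    {"x":-30.2,"y":19.3,"z":8.7,"ax":0.7,"ay":-0.3,"az":6.4},
    {"x":-27.8,"y":22.6,"z":8.7,"ax":0.7,"ay":-0.2,"az":6.4}
  ]
}}

```text
invalid input at $.rows[0]: expected keys x, y, z, ax, ay, az, gripper
```

Request:
{"op": "apply_moves", "data": {
  "rows": [
    {"x":-25.1,"y":25.7,"z":8.4,"ax":0.7,"ay":-0.3,"az":6.4},
    {"x":-22,"y":28.4,"z":8.2,"ax":0.7,"ay":-0.2,"az":6.4},
    {"x":-18.6,"y":30.8,"z":7.9,"ax":0.7,"ay":-0.3,"az":6.3},
    {"x":-15.2,"y":32.8,"z":7.7,"ax":0.8,"ay":-0.2,"az":6.4},
    {"x":-11.3,"y":34.3,"z":7.2,"ax":0.7,"ay":-0.3,"az":6.4}
  ]
}}

```text
invalid input at $.rows[0]: expected keys x, y, z, ax, ay, az, gripper
```

Request:
{"op": "apply_moves", "data": {
  "rows": [
    {"x":-7.4,"y":35.5,"z":6.8,"ax":0.7,"ay":-0.2,"az":6.4},
    {},
    {}
  ]
}}

```text
invalid input at $.rows[0]: expected keys x, y, z, ax, ay, az, gripper
```

All keys are required.

Request:
{"op": "apply_moves", "data": {
  "rows": [
    {"x":-30.4,"y":-27.3,"z":-3.8,"ax":0.8,"ay":-0.3,"az":7,"gripper":0},
    {"x":-33.5,"y":-23.4,"z":-3.3,"ax":0.8,"ay":-0.2,"az":7,"gripper":0},
    {"x":-36.2,"y":-19.2,"z":-2.8,"ax":0.7,"ay":-0.3,"az":7.1,"gripper":0},
    {"x":-38.2,"y":-14.6,"z":-2.5,"ax":0.8,"ay":-0.3,"az":7,"gripper":0},
    {"x":-39.8,"y":-9.9,"z":-2.1,"ax":0.8,"ay":-0.2,"az":7,"gripper":0}
  ]
}}

```text
clock: 0.52
position: [0.3359, 0.3843, 0.2612]
ee_rot: [0.493, 0.869, -0.036, 0.004]
ft_force: [1.1, 0.8, 0.7]
grip_width: 1.004
grasp_force: 0.0
```

Request:
{"op": "apply_moves", "data": {
  "rows": [
    {"x":-40.7,"y":-4.9,"z":-1.8,"ax":0.7,"ay":-0.3,"az":7,"gripper":0},
    {"x":-41,"y":0,"z":-1.6,"ax":0.8,"ay":-0.3,"az":7,"gripper":0},
    {"x":-40.7,"y":4.9,"z":-1.4,"ax":0.8,"ay":-0.3,"az":7.1,"gripper":0},
    {"x":-39.8,"y":10,"z":-1.3,"ax":0.8,"ay":-0.2,"az":7,"gripper":0},
    {"x":-38.3,"y":14.7,"z":-1.4,"ax":0.7,"ay":-0.3,"az":7,"gripper":0}
  ]
}}

```text
clock: 0.93
position: [0.4203, 0.1982, 0.2804]
ee_rot: [0.732, 0.678, -0.067, 0.009]
ft_force: [0.7, 0.5, -0.4]
grip_width: 0.997
grasp_force: 0.0
```

Request:
{"op": "apply_moves", "data": {
  "rows": [
    {"x":-34.9,"y":8,"z":8.8,"ax":0.7,"ay":-0.2,"az":6.4,"gripper":0},
    {"x":-33.7,"y":12,"z":8.9,"ax":0.7,"ay":-0.3,"az":6.4,"gripper":0},
    {"x":-32.2,"y":15.7,"z":8.8,"ax":0.7,"ay":-0.2,"az":6.3,"gripper":0},
    {"x":-30.2,"y":19.3,"z":8.7,"ax":0.7,"ay":-0.3,"az":6.4,"gripper":0},
    {"x":-27.8,"y":22.6,"z":8.7,"ax":0.7,"ay":-0.2,"az":6.4,"gripper":0}
  ]
}}

```text
clock: 1.35
position: [0.4444, 0.0179, 0.2521]
ee_rot: [0.889, 0.449, -0.09, 0.012]
ft_force: [0.1, -0.0, -0.5]
grip_width: 1.002
grasp_force: 0.0
```

Request:
{"op": "apply_moves", "data": {
  "rows": [
    {"x":-25.1,"y":25.7,"z":8.4,"ax":0.7,"ay":-0.3,"az":6.4,"gripper":0},
    {"x":-22,"y":28.4,"z":8.2,"ax":0.7,"ay":-0.2,"az":6.4,"gripper":0},
    {"x":-18.6,"y":30.8,"z":7.9,"ax":0.7,"ay":-0.3,"az":6.3,"gripper":0},
    {"x":-15.2,"y":32.8,"z":7.7,"ax":0.8,"ay":-0.2,"az":6.4,"gripper":0},
    {"x":-11.3,"y":34.3,"z":7.2,"ax":0.7,"ay":-0.3,"az":6.4,"gripper":0}
  ]
}}

```text
clock: 1.77
position: [0.4691, -0.1627, 0.2243]
ee_rot: [0.977, 0.184, -0.106, 0.013]
ft_force: [0.8, 0.3, 1.0]
grip_width: 0.997
grasp_force: 0.0
```

Request:
{"op": "apply_moves", "data": {
  "rows": [
    {"x":-7.4,"y":35.5,"z":6.8,"ax":0.7,"ay":-0.2,"az":6.4,"gripper":0},
    {"x":0,"y":0,"z":0,"ax":0,"ay":0,"az":0,"gripper":0},
    {"x":0,"y":0,"z":0,"ax":0,"ay":0,"az":0,"gripper":0}
  ]
}}

```text
clock: 2.02
position: [0.4734, -0.1993, 0.2183]
ee_rot: [0.986, 0.129, -0.109, 0.014]
ft_force: [0.2, 0.1, -0.3]
grip_width: 1.003
grasp_force: 0.0
```

```bash
sed -i 's/ if v)+"}"/ )+",\\"gripper\\":%g}"%G/; s/^def rows(p,r,way)/G=0\ndef rows(p,r,way,G=0)/' h.py
python3 - <<'E'
from h import *
from workcell import *
o=get_obs();p,r=o["position"],R.from_quat(o["ee_rot"])
P,Q=leverpose(0,.06);print(o["clock"],o["joint_pos"],p-P,(r.inv()*Q).as_rotvec(degrees=True))
P,Q=leverpose(0);rows(p,r,[(P,Q,4)])
c=camera("wrist");print({k:v for k,v in c.items() if k!="color"});cv2.imwrite("pics/w1.png",c["color"][:,:,::-1])
c["fish"]=1;print([proj(c,leverpose(0)[0]-.008*Z*0),proj(c,BO+.055*BX+.12*Z)])
E
```

```text
2.0167 [-0.36319894  0.27794073  0.72391312  1.68018781 -0.05647585  1.43350827
 -0.9398022 ] [-0.0007511  -0.00198837 -0.0008289 ] [-0.10767349  0.05961983 -0.28661525]
[{"x":0.3,"y":-0.4,"z":14.7,"ax":-0,"ay":0,"az":-0.1,"gripper":0},{"x":0.2,"y":-0.4,"z":14.8,"ax":-0.1,"ay":0,"az":-0,"gripper":0},{"x":0.3,"y":-0.4,"z":14.7,"ax":0,"ay":0,"az":-0.1,"gripper":0},{"x":0.3,"y":-0.5,"z":14.7,"ax":-0,"ay":0.1,"az":-0.1,"gripper":0}]
{'fov_y': 65.70646984690485, 'cx': 322.2328586966485, 'cy': 201.41313586319566, 'rvec': array([-2.13131938,  1.63582714,  0.4431601 ]), 'tvec': array([-0.31426684,  0.27500242,  0.54199733])}
[array([320.95444222, 225.78290599]), array([319.687461  , -86.53242323])]
```

View pics/w1.png

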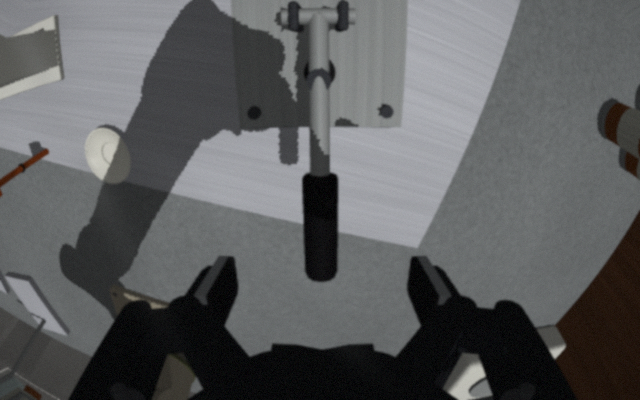

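The handle runs along column 320 (rows 175 to 280), centred between the open fingers. I'll go down, grip it and pull along the arc.

Request:
{"op": "apply_moves", "data": {
  "rows": [
    {"x":0.3,"y":-0.4,"z":14.7,"ax":0,"ay":0,"az":0,"gripper":0},
    {"x":0.3,"y":-0.4,"z":14.7,"ax":0,"ay":0,"az":0,"gripper":0},
    {"x":0.3,"y":-0.4,"z":14.7,"ax":0,"ay":0,"az":0,"gripper":0},
    {"x":0.3,"y":-0.4,"z":14.7,"ax":0,"ay":0,"az":0,"gripper":0},
    {"x":0,"y":0,"z":0,"ax":0,"ay":0,"az":0,"gripper":0}
  ]
}}

```text
clock: 2.48
position: [0.4614, -0.1964, 0.1593]
ee_rot: [0.985, 0.133, -0.11, 0.013]
ft_force: [-0.3, 0.2, 1.1]
grip_width: 0.998
grasp_force: 0.0
```

Request:
{"op": "apply_moves", "data": {
  "rows": [
    {"x":0,"y":0,"z":0,"ax":0,"ay":0,"az":0,"gripper":1},
    {"x":0,"y":0,"z":0,"ax":0,"ay":0,"az":0,"gripper":1},
    {"x":0,"y":0,"z":0,"ax":0,"ay":0,"az":0,"gripper":1},
    {"x":0,"y":0,"z":0,"ax":0,"ay":0,"az":0,"gripper":1},
    {"x":0,"y":0,"z":0,"ax":0,"ay":0,"az":0,"gripper":1}
  ],
  "newtons": 60
}}

```text
clock: 2.9
position: [0.4631, -0.1985, 0.1619]
ee_rot: [0.985, 0.131, -0.108, 0.014]
ft_force: [1.8, -6.4, 0.5]
grip_width: 0.299
grasp_force: 6.1
```

Request:
{"op": "apply_moves", "data": {
  "rows": [
    {"x":0,"y":0,"z":0,"ax":0,"ay":0,"az":0,"gripper":1},
    {"x":0,"y":0,"z":0,"ax":0,"ay":0,"az":0,"gripper":1},
    {"x":0,"y":0,"z":0,"ax":0,"ay":0,"az":0,"gripper":1},
    {"x":0,"y":0,"z":0,"ax":0,"ay":0,"az":0,"gripper":1},
    {"x":0,"y":0,"z":0,"ax":0,"ay":0,"az":0,"gripper":1}
  ]
}}

```text
clock: 3.32
position: [0.4637, -0.2004, 0.1623]
ee_rot: [0.985, 0.131, -0.107, 0.015]
ft_force: [3.1, -8.2, 0.2]
grip_width: 0.236
grasp_force: 58.6
```

Gripped (0.236 × 85 ≈ 20 mm). Now pulling down.

Request:
{"op": "apply_moves", "data": {
  "rows": [
    {"x":0.3,"y":0,"z":3.9,"ax":0,"ay":1.72,"az":0,"gripper":1},
    {"x":0.3,"y":0,"z":3.9,"ax":0,"ay":1.72,"az":0,"gripper":1},
    {"x":0.3,"y":0,"z":3.9,"ax":0,"ay":1.72,"az":0,"gripper":1},
    {"x":0.3,"y":0,"z":3.9,"ax":0,"ay":1.72,"az":0,"gripper":1},
    {"x":0.3,"y":0,"z":3.9,"ax":0,"ay":1.72,"az":0,"gripper":1}
  ]
}}

```text
clock: 3.73
position: [0.462, -0.201, 0.143]
ee_rot: [0.991, 0.131, -0.032, 0.005]
ft_force: [0.3, -6.5, 6.6]
grip_width: 0.235
grasp_force: 59.4
```

Request:
{"op": "apply_moves", "data": {
  "rows": [
    {"x":0.3,"y":0,"z":3.9,"ax":0,"ay":1.72,"az":0,"gripper":1},
    {"x":0.3,"y":0,"z":3.9,"ax":0,"ay":1.72,"az":0,"gripper":1},
    {"x":0.3,"y":0,"z":3.9,"ax":0,"ay":1.72,"az":0,"gripper":1},
    {"x":0.3,"y":0,"z":3.9,"ax":0,"ay":1.72,"az":0,"gripper":1},
    {"x":0.3,"y":0,"z":3.9,"ax":0,"ay":1.72,"az":0,"gripper":1}
  ]
}}

```text
clock: 4.15
position: [0.463, -0.2007, 0.1236]
ee_rot: [0.99, 0.131, 0.042, -0.005]
ft_force: [-3.3, -6.2, 8.9]
grip_width: 0.236
grasp_force: 59.6
```

Request:
{"op": "apply_moves", "data": {
  "rows": [
    {"x":0.3,"y":0,"z":3.9,"ax":0,"ay":1.72,"az":0,"gripper":1},
    {"x":0.3,"y":0,"z":3.9,"ax":0,"ay":1.72,"az":0,"gripper":1},
    {"x":0.3,"y":0,"z":3.9,"ax":0,"ay":1.72,"az":0,"gripper":1},
    {"x":0.3,"y":0,"z":3.9,"ax":0,"ay":1.72,"az":0,"gripper":1},
    {"x":0,"y":0,"z":0,"ax":0,"ay":0,"az":0,"gripper":1}
  ]
}}

```text
clock: 4.57
position: [0.4658, -0.1999, 0.108]
ee_rot: [0.986, 0.13, 0.102, -0.013]
ft_force: [-2.5, -7.3, 7.1]
grip_width: 0.239
grasp_force: 59.7
```

```bash
cat > q.py <<'E'
from h import *
from workcell import *
np.set_printoptions(precision=4,suppress=True)
o=get_obs();p,r=o["position"],R.from_quat(o["ee_rot"])
zt=r.as_matrix()[:,2];v=p-.008*zt-(BO-.022*BX+.14*Z)
print(o["clock"],"lever from pos",.22-np.arctan2(v[2],-v@BX),"rad",np.linalg.norm(v),"from tilt",.22-np.arctan2(-zt@BX,-zt[2]),"lat",v@BY,o["ft_force"],o["grip_width"],o["grasp_force"])
E
python3 q.py
```

```text
4.5667 lever from pos 0.40942579220501657 rad 0.1281865873402777 from tilt 0.4255672277804414 lat -0.0002549395276369389 [-2.5321 -7.2794  7.1409] 0.2390055513595711 59.70396280288696
```

Request:
{"op": "apply_moves", "data": {
  "rows": [
    {"x":0.3,"y":0,"z":3.9,"ax":0,"ay":1.72,"az":0,"gripper":1},
    {"x":0.2,"y":0,"z":3,"ax":0,"ay":0.5,"az":0,"gripper":1},
    {"x":0,"y":0,"z":0,"ax":0,"ay":0,"az":0,"gripper":1},
    {"x":0,"y":0,"z":0,"ax":0,"ay":0,"az":0,"gripper":1},
    {"x":0,"y":0,"z":0,"ax":0,"ay":0,"az":0,"gripper":1}
  ]
}}

```text
clock: 4.98
position: [0.4673, -0.1996, 0.103]
ee_rot: [0.984, 0.13, 0.12, -0.016]
ft_force: [-24.0, -3.1, 38.0]
grip_width: 0.235
grasp_force: 63.4
```

```bash
python3 q.py
```

```text
4.9833 lever from pos 0.45043285002253763 rad 0.12804161700439906 from tilt 0.46213512872900053 lat -0.0003764043686087197 [-23.9817  -3.0848  37.9789] 0.23527731044026542 63.37905406951904
```

At the stop: the force rose well above the spring's. I'll ease it back at about 0.29 rad/s.

Request:
{"op": "apply_moves", "data": {
  "rows": [
    {"x":-0.15,"y":0,"z":-3.1,"ax":0,"ay":-1.35,"az":0,"gripper":1},
    {"x":-0.15,"y":0,"z":-3.1,"ax":0,"ay":-1.35,"az":0,"gripper":1},
    {"x":-0.15,"y":0,"z":-3.1,"ax":0,"ay":-1.35,"az":0,"gripper":1},
    {"x":-0.15,"y":0,"z":-3.1,"ax":0,"ay":-1.35,"az":0,"gripper":1},
    {"x":-0.15,"y":0,"z":-3.1,"ax":0,"ay":-1.35,"az":0,"gripper":1}
  ]
}}

```text
clock: 5.4
position: [0.4639, -0.2005, 0.1168]
ee_rot: [0.99, 0.131, 0.061, -0.007]
ft_force: [-3.1, -6.1, 6.5]
grip_width: 0.235
grasp_force: 59.6
```

Request:
{"op": "apply_moves", "data": {
  "rows": [
    {"x":-0.15,"y":0,"z":-3.1,"ax":0,"ay":-1.35,"az":0,"gripper":1},
    {"x":-0.15,"y":0,"z":-3.1,"ax":0,"ay":-1.35,"az":0,"gripper":1},
    {"x":-0.15,"y":0,"z":-3.1,"ax":0,"ay":-1.35,"az":0,"gripper":1},
    {"x":-0.15,"y":0,"z":-3.1,"ax":0,"ay":-1.35,"az":0,"gripper":1},
    {"x":-0.15,"y":0,"z":-3.1,"ax":0,"ay":-1.35,"az":0,"gripper":1}
  ]
}}

```text
clock: 5.82
position: [0.4621, -0.2009, 0.1322]
ee_rot: [0.991, 0.131, 0.002, 0.0]
ft_force: [-2.1, -6.6, 6.1]
grip_width: 0.235
grasp_force: 59.4
```

Request:
{"op": "apply_moves", "data": {
  "rows": [
    {"x":-0.15,"y":0,"z":-3.1,"ax":0,"ay":-1.35,"az":0,"gripper":1},
    {"x":-0.15,"y":0,"z":-3.1,"ax":0,"ay":-1.35,"az":0,"gripper":1},
    {"x":-0.15,"y":0,"z":-3.1,"ax":0,"ay":-1.35,"az":0,"gripper":1},
    {"x":-0.15,"y":0,"z":-3.1,"ax":0,"ay":-1.35,"az":0,"gripper":1},
    {"x":-0.15,"y":0,"z":-3.1,"ax":0,"ay":-1.35,"az":0,"gripper":1}
  ]
}}

```text
clock: 6.23
position: [0.4621, -0.2009, 0.1476]
ee_rot: [0.99, 0.131, -0.056, 0.008]
ft_force: [-2.0, -7.1, 4.8]
grip_width: 0.238
grasp_force: 59.2
```

Request:
{"op": "apply_moves", "data": {
  "rows": [
    {"x":-0.15,"y":0,"z":-3.1,"ax":0,"ay":-1.35,"az":0,"gripper":1},
    {"x":-0.15,"y":0,"z":-3.1,"ax":0,"ay":-1.35,"az":0,"gripper":1},
    {"x":-0.15,"y":0,"z":-3.1,"ax":0,"ay":-1.35,"az":0,"gripper":1},
    {"x":0,"y":0,"z":0,"ax":0,"ay":0,"az":0,"gripper":1},
    {"x":0,"y":0,"z":0,"ax":0,"ay":0,"az":0,"gripper":1}
  ]
}}

```text
clock: 6.65
position: [0.4629, -0.2007, 0.1566]
ee_rot: [0.987, 0.131, -0.091, 0.013]
ft_force: [-1.5, -7.0, 5.0]
grip_width: 0.233
grasp_force: 59.2
```

```bash
python3 q.py
```

```text
6.65 lever from pos 0.027656323852213754 rad 0.12819812935898353 from tilt 0.03596364571813154 lat -0.0002502714878409838 [-1.4512 -7.0349  4.9873] 0.2329059712071983 59.22249913215637
```

Request:
{"op": "apply_moves", "data": {
  "rows": [
    {"x":-0.15,"y":0,"z":-3.1,"ax":0,"ay":-1.35,"az":0,"gripper":1},
    {"x":-0.1,"y":0,"z":-1.5,"ax":0,"ay":-0.6,"az":0,"gripper":1},
    {"x":0,"y":0,"z":0,"ax":0,"ay":0,"az":0,"gripper":1},
    {"x":0,"y":0,"z":0,"ax":0,"ay":0,"az":0,"gripper":1},
    {"x":0,"y":0,"z":0,"ax":0,"ay":0,"az":0,"gripper":1}
  ]
}}

```text
clock: 7.07
position: [0.4635, -0.2005, 0.1612]
ee_rot: [0.985, 0.131, -0.107, 0.015]
ft_force: [0.5, -7.8, 4.1]
grip_width: 0.239
grasp_force: 59.3
```

```bash
python3 q.py
```

```text
7.0667 lever from pos -0.008245557620912614 rad 0.12823415518109513 from tilt 0.002687807624963512 lat -0.00023843035452055726 [ 0.4882 -7.8157  4.1483] 0.23925215971973934 59.34302508831024
```

The lever is at rest. I'll release it and back off.

Request:
{"op": "apply_moves", "data": {
  "rows": [
    {"x":0,"y":0,"z":0,"ax":0,"ay":0,"az":0,"gripper":0},
    {"x":0,"y":0,"z":0,"ax":0,"ay":0,"az":0,"gripper":0},
    {"x":0,"y":0,"z":0,"ax":0,"ay":0,"az":0,"gripper":0},
    {"x":0,"y":0,"z":0,"ax":0,"ay":0,"az":0,"gripper":0},
    {"x":0,"y":0,"z":0,"ax":0,"ay":0,"az":0,"gripper":0}
  ]
}}

```text
clock: 7.48
position: [0.4633, -0.198, 0.1601]
ee_rot: [0.985, 0.131, -0.108, 0.013]
ft_force: [0.5, -0.1, 0.4]
grip_width: 0.93
grasp_force: 0.0
```

Request:
{"op": "apply_moves", "data": {
  "rows": [
    {"x":0,"y":0,"z":-15,"ax":0,"ay":0,"az":0,"gripper":0},
    {"x":0,"y":0,"z":-25,"ax":0,"ay":0,"az":0,"gripper":0},
    {"x":0,"y":0,"z":-25,"ax":0,"ay":0,"az":0,"gripper":0},
    {"x":0,"y":0,"z":-25,"ax":0,"ay":0,"az":0,"gripper":0}
  ]
}}

```text
clock: 7.82
position: [0.482, -0.1931, 0.2491]
ee_rot: [0.985, 0.131, -0.108, 0.013]
ft_force: [1.2, -0.4, 0.1]
grip_width: 0.996
grasp_force: 0.0
```

Run:
```python
from h import *
from workcell import *
o=get_obs();p,r=o["position"],R.from_quat(o["ee_rot"]);print(p,o["grip_width"])
rows(p,r,[(np.array([.517,.2036,.27]),down(np.radians(14)),14)])
```

```text
[ 0.48204815 -0.19311113  0.24908494] 0.995513988766595
[{"x":9.3,"y":-26.7,"z":-3.5,"ax":-0.7,"ay":0.7,"az":-6.3,"gripper":0},{"x":12.2,"y":-25.5,"z":-3.8,"ax":-0.7,"ay":0.7,"az":-6.3,"gripper":0},{"x":14.9,"y":-23.9,"z":-3.8,"ax":-0.7,"ay":0.7,"az":-6.4,"gripper":0},{"x":17.6,"y":-22.1,"z":-4,"ax":-0.7,"ay":0.7,"az":-6.3,"gripper":0},{"x":19.9,"y":-19.9,"z":-3.9,"ax":-0.7,"ay":0.7,"az":-6.3,"gripper":0}]
[{"x":22.1,"y":-17.6,"z":-4,"ax":-0.7,"ay":0.7,"az":-6.3,"gripper":0},{"x":23.9,"y":-15,"z":-3.8,"ax":-0.7,"ay":0.7,"az":-6.3,"gripper":0},{"x":25.4,"y":-12.3,"z":-3.8,"ax":-0.7,"ay":0.7,"az":-6.3,"gripper":0},{"x":26.7,"y":-9.3,"z":-3.5,"ax":-0.7,"ay":0.7,"az":-6.4,"gripper":0},{"x":27.6,"y":-6.3,"z":-3.3,"ax":-0.7,"ay":0.7,"az":-6.3,"gripper":0}]
[{"x":28.2,"y":-3.1,"z":-3,"ax":-0.7,"ay":0.7,"az":-6.3,"gripper":0},{"x":28.3,"y":-0.1,"z":-2.7,"ax":-0.7,"ay":0.7,"az":-6.3,"gripper":0},{"x":28.2,"y":3.2,"z":-2.3,"ax":-0.7,"ay":0.7,"az":-6.3,"gripper":0},{"x":27.8,"y":6.2,"z":-2,"ax":-0.7,"ay":0.7,"az":-6.3,"gripper":0}]
```

Request:
{"op": "apply_moves", "data": {
  "rows": [
    {"x":9.3,"y":-26.7,"z":-3.5,"ax":-0.7,"ay":0.7,"az":-6.3,"gripper":0},
    {"x":12.2,"y":-25.5,"z":-3.8,"ax":-0.7,"ay":0.7,"az":-6.3,"gripper":0},
    {"x":14.9,"y":-23.9,"z":-3.8,"ax":-0.7,"ay":0.7,"az":-6.4,"gripper":0},
    {"x":17.6,"y":-22.1,"z":-4,"ax":-0.7,"ay":0.7,"az":-6.3,"gripper":0},
    {"x":19.9,"y":-19.9,"z":-3.9,"ax":-0.7,"ay":0.7,"az":-6.3,"gripper":0}
  ]
}}

```text
clock: 8.23
position: [0.4944, -0.0501, 0.2557]
ee_rot: [0.913, 0.401, -0.073, 0.009]
ft_force: [1.2, -0.6, -0.2]
grip_width: 0.996
grasp_force: 0.0
```

Request:
{"op": "apply_moves", "data": {
  "rows": [
    {"x":22.1,"y":-17.6,"z":-4,"ax":-0.7,"ay":0.7,"az":-6.3,"gripper":0},
    {"x":23.9,"y":-15,"z":-3.8,"ax":-0.7,"ay":0.7,"az":-6.3,"gripper":0},
    {"x":25.4,"y":-12.3,"z":-3.8,"ax":-0.7,"ay":0.7,"az":-6.3,"gripper":0},
    {"x":26.7,"y":-9.3,"z":-3.5,"ax":-0.7,"ay":0.7,"az":-6.4,"gripper":0},
    {"x":27.6,"y":-6.3,"z":-3.3,"ax":-0.7,"ay":0.7,"az":-6.3,"gripper":0}
  ]
}}

```text
clock: 8.65
position: [0.5068, 0.0916, 0.2631]
ee_rot: [0.771, 0.636, -0.033, 0.004]
ft_force: [0.3, -0.2, -0.9]
grip_width: 1.002
grasp_force: 0.0
```

Request:
{"op": "apply_moves", "data": {
  "rows": [
    {"x":28.2,"y":-3.1,"z":-3,"ax":-0.7,"ay":0.7,"az":-6.3,"gripper":0},
    {"x":28.3,"y":-0.1,"z":-2.7,"ax":-0.7,"ay":0.7,"az":-6.3,"gripper":0},
    {"x":28.2,"y":3.2,"z":-2.3,"ax":-0.7,"ay":0.7,"az":-6.3,"gripper":0},
    {"x":27.8,"y":6.2,"z":-2,"ax":-0.7,"ay":0.7,"az":-6.3,"gripper":0},
    {"x":0,"y":0,"z":0,"ax":0,"ay":0,"az":0,"gripper":0}
  ]
}}

```text
clock: 9.07
position: [0.5159, 0.2095, 0.2688]
ee_rot: [0.611, 0.792, 0.001, -0.001]
ft_force: [-0.3, -0.1, 0.1]
grip_width: 0.997
grasp_force: 0.0
```

Run:
```python
from h import *
from workcell import *
import pickle
c=camera("wrist");cv2.imwrite("pics/w2.png",c["color"][:,:,::-1]);c["fish"]=1;pickle.dump(c,open("w2.pkl","wb"))
print(proj(c,[.5172,.2036,.178]),proj(c,[.4956,.2897,.145]))
o=get_obs();p,r=o["position"],R.from_quat(o["ee_rot"]);print(o["clock"],o["joint_pos"],p,r.as_matrix())
rows(p,r,[(np.array([.5172,.2034,.144]),down(np.radians(14)),6)])
```

```text
[320.78595798 219.06667641] [322.23623393 101.16858601]
9.1167 [-0.74205084  0.1628467   0.31642303  1.62440289 -0.05172593  1.36246659
 -0.16927483] [0.51625079 0.20647668 0.26863032] [[-2.46985448e-01  9.69019188e-01  3.42923029e-05]
 [ 9.69019177e-01  2.46985440e-01  1.65194250e-04]
 [ 1.51606698e-04  7.40304750e-05 -9.99999986e-01]]
[{"x":-0.5,"y":0,"z":20.8,"ax":0,"ay":-0,"az":0,"gripper":0},{"x":-0.6,"y":0.1,"z":20.7,"ax":0,"ay":-0,"az":0.1,"gripper":0},{"x":-0.5,"y":-0,"z":20.8,"ax":0,"ay":-0,"az":0,"gripper":0},{"x":-0.6,"y":0,"z":20.8,"ax":0,"ay":-0,"az":0.1,"gripper":0},{"x":-0.5,"y":0,"z":20.8,"ax":0,"ay":-0,"az":0,"gripper":0}]
[{"x":-0.5,"y":0.1,"z":20.7,"ax":0,"ay":-0,"az":0.1,"gripper":0}]
```

View pics/w2.png

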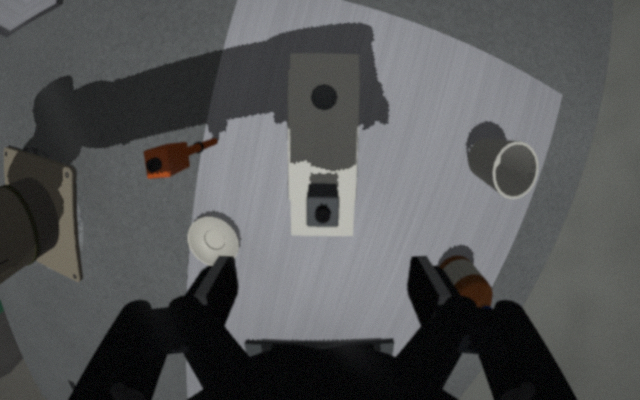

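The probe's square head is at (323,205) with its stub at (323,213), aligned with the jaws. The orange look-alike is well off at (167,160). The stub sits about 6 px from the prediction, so I'll recheck now that the arm has settled.

Run:
```python
from h import *
from workcell import *
c=camera("wrist");c["fish"]=1
o=get_obs();print(o["position"])
def blob(u,v,h,thr):
    g=c["color"][int(v)-h:int(v)+h,int(u)-h:int(u)+h].max(2)
    m=(g<thr).astype(np.uint8);n,l,st,ce=cv2.connectedComponentsWithStats(m)
    return [(ce[i]+[int(u)-h,int(v)-h],st[i,4]) for i in range(1,n) if st[i,4]>30],g.min()
print(blob(323,215,16,35),blob(323,98,20,40))
print(proj(c,[.5172,.2036,.178]),proj(c,[.4956,.2897,.145]))
for u,v in [(323,213)]: print(onz(c,u,v,.178),onz(c,323.5,97,.145))
```

```text
[0.51666431 0.20422432 0.26864586]
([(array([323.02051282, 209.19487179]), np.int32(195))], np.uint8(7)) ([(array([323.53986333,  92.86560364]), np.int32(439))], np.uint8(25))
[321.50736631 215.13767932] [322.10475858  97.12344543]
[0.51787022 0.20556233 0.178     ] [0.49666494 0.29007855 0.145     ]
```

Request:
{"op": "apply_moves", "data": {
  "rows": [
    {"x":0.4,"y":0.3,"z":25,"ax":0,"ay":0,"az":0,"gripper":0},
    {"x":0.4,"y":0.3,"z":25,"ax":0,"ay":0,"az":0,"gripper":0},
    {"x":0,"y":0.3,"z":10,"ax":0,"ay":0,"az":0,"gripper":0},
    {"x":0,"y":0.3,"z":0,"ax":0,"ay":0,"az":0,"gripper":0},
    {"x":0,"y":0,"z":0,"ax":0,"ay":0,"az":0,"gripper":0}
  ]
}}

```text
clock: 9.58
position: [0.5182, 0.2037, 0.2094]
ee_rot: [0.616, 0.787, -0.0, 0.0]
ft_force: [-0.2, 0.1, -0.1]
grip_width: 1.0
grasp_force: 0.0
```

Run:
```python
from h import *
from workcell import *
c=camera("wrist");c["fish"]=1
o=get_obs();print(o["position"])
u,v=proj(c,[.5178,.2055,.178]);print(u,v)
h=22;x0,y0=int(u)-h,int(v)-h
g=c["color"][y0:y0+2*h,x0:x0+2*h].max(2);m=(g<35).astype(np.uint8);n,l,st,ce=cv2.connectedComponentsWithStats(m)
for i in range(1,n):
    if st[i,4]>30:
        q=ce[i]+[x0,y0];print(q,st[i],onz(c,*q,.178))
cv2.imwrite("pics/w3.png",cv2.resize(c["color"][130:290,230:430,::-1],(800,640))[:600])
```

```text
[0.51862174 0.2040651  0.21015012]
321.0658182663801 242.81032888076612
[321.7745098  232.03186275] [  3   0  39  30 816] [0.51655511 0.21221771 0.178     ]
```

View pics/w3.png

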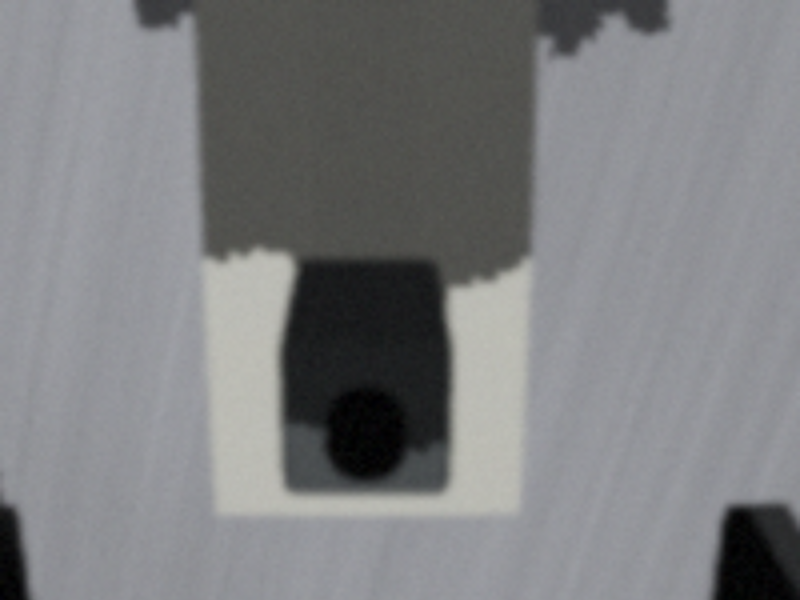

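The stub is at about (321.8,239), within about 2 mm of the estimate at (0.518, 0.2055). I'll descend and grip.

Request:
{"op": "apply_moves", "data": {
  "rows": [
    {"x":1.5,"y":-0.5,"z":18,"ax":0,"ay":0,"az":0,"gripper":0},
    {"x":0,"y":0,"z":18,"ax":0,"ay":0,"az":0,"gripper":0},
    {"x":0,"y":0,"z":18,"ax":0,"ay":0,"az":0,"gripper":0},
    {"x":0,"y":0,"z":12,"ax":0,"ay":0,"az":0,"gripper":0},
    {"x":0,"y":0,"z":0,"ax":0,"ay":0,"az":0,"gripper":0}
  ]
}}

```text
clock: 10.05
position: [0.5166, 0.2053, 0.1417]
ee_rot: [0.616, 0.788, -0.001, -0.0]
ft_force: [0.5, -0.5, -0.0]
grip_width: 1.001
grasp_force: 0.0
```

Request:
{"op": "apply_moves", "data": {
  "rows": [
    {"x":0,"y":0,"z":0,"ax":0,"ay":0,"az":0,"gripper":1},
    {"x":0,"y":0,"z":0,"ax":0,"ay":0,"az":0,"gripper":1},
    {"x":0,"y":0,"z":0,"ax":0,"ay":0,"az":0,"gripper":1},
    {"x":0,"y":0,"z":0,"ax":0,"ay":0,"az":0,"gripper":1},
    {"x":0,"y":0,"z":0,"ax":0,"ay":0,"az":0,"gripper":1}
  ],
  "newtons": 40
}}

```text
clock: 10.47
position: [0.5175, 0.2059, 0.1436]
ee_rot: [0.616, 0.788, 0.001, 0.001]
ft_force: [1.0, -0.2, 11.0]
grip_width: 0.302
grasp_force: 19.8
```

Request:
{"op": "apply_moves", "data": {
  "rows": [
    {"x":0,"y":0,"z":0,"ax":0,"ay":0,"az":0,"gripper":1},
    {"x":0,"y":0,"z":0,"ax":0,"ay":0,"az":0,"gripper":1},
    {"x":0,"y":0,"z":0,"ax":0,"ay":0,"az":0,"gripper":1},
    {"x":0,"y":0,"z":0,"ax":0,"ay":0,"az":0,"gripper":1},
    {"x":0,"y":0,"z":0,"ax":0,"ay":0,"az":0,"gripper":1}
  ]
}}

```text
clock: 10.88
position: [0.5176, 0.2059, 0.1437]
ee_rot: [0.616, 0.788, 0.001, 0.001]
ft_force: [-1.5, -0.7, 6.1]
grip_width: 0.298
grasp_force: 39.8
```

Request:
{"op": "apply_moves", "data": {
  "rows": [
    {"x":0,"y":0,"z":-15,"ax":0,"ay":0,"az":0,"gripper":1},
    {"x":0,"y":0,"z":-30,"ax":0,"ay":0,"az":0,"gripper":1},
    {"x":0,"y":0,"z":-35,"ax":0,"ay":0,"az":0,"gripper":1},
    {"x":0,"y":0,"z":-35,"ax":0,"ay":0,"az":0,"gripper":1},
    {"x":0,"y":0,"z":-35,"ax":0,"ay":0,"az":0,"gripper":1}
  ]
}}

```text
clock: 11.3
position: [0.5167, 0.2055, 0.2944]
ee_rot: [0.616, 0.788, -0.0, 0.0]
ft_force: [0.1, 0.6, -1.0]
grip_width: 0.301
grasp_force: 39.4
```

Request:
{"op": "apply_moves", "data": {
  "rows": [
    {"x":0,"y":0,"z":-15,"ax":0,"ay":0,"az":0,"gripper":1},
    {"x":0,"y":0,"z":0,"ax":0,"ay":0,"az":0,"gripper":1},
    {"x":0,"y":0,"z":0,"ax":0,"ay":0,"az":0,"gripper":1}
  ]
}}

```text
clock: 11.55
position: [0.5173, 0.2059, 0.3082]
ee_rot: [0.616, 0.788, 0.001, 0.001]
ft_force: [0.3, -0.5, -1.3]
grip_width: 0.298
grasp_force: 39.5
```

Run:
```python
from h import *
from workcell import *
o=get_obs();p,r=o["position"],R.from_quat(o["ee_rot"]);print(p,o["grip_width"],o["grasp_force"],o["ft_force"],r.as_matrix()[:,2])
# stop 25 mm short of the tube on the +BY side for a look
rows(p,r,[(np.array([.6603,-.147,p[2]]),down(np.radians(0)),14)],1)
```

```text
[0.51727193 0.20588276 0.30823368] 0.2977642758185179 39.52860653400421 [ 0.3379221  -0.4502835  -1.31005033] [ 1.50807798e-03  1.50866137e-04 -9.99998851e-01]
[{"x":-26.9,"y":3.8,"z":0,"ax":0,"ay":0,"az":1,"gripper":1},{"x":-26.9,"y":4.3,"z":0,"ax":0,"ay":0,"az":1,"gripper":1},{"x":-26.8,"y":4.8,"z":0,"ax":0,"ay":0,"az":1,"gripper":1},{"x":-26.6,"y":5.2,"z":0,"ax":0,"ay":-0,"az":1,"gripper":1},{"x":-26.6,"y":5.7,"z":0.1,"ax":0,"ay":-0,"az":1,"gripper":1}]
[{"x":-26.5,"y":6.2,"z":-0,"ax":0,"ay":-0,"az":1,"gripper":1},{"x":-26.4,"y":6.6,"z":-0,"ax":0,"ay":-0,"az":1,"gripper":1},{"x":-26.3,"y":7.1,"z":-0,"ax":0,"ay":-0,"az":1,"gripper":1},{"x":-26.1,"y":7.5,"z":0,"ax":0.1,"ay":-0,"az":1,"gripper":1},{"x":-26,"y":8,"z":0,"ax":-0,"ay":-0,"az":1,"gripper":1}]
[{"x":-25.8,"y":8.5,"z":0,"ax":-0,"ay":-0,"az":1,"gripper":1},{"x":-25.7,"y":8.9,"z":-0,"ax":-0,"ay":-0,"az":1,"gripper":1},{"x":-25.6,"y":9.3,"z":-0,"ax":-0,"ay":0,"az":1,"gripper":1},{"x":-25.4,"y":9.8,"z":-0,"ax":-0,"ay":0,"az":1,"gripper":1}]
```

Request:
{"op": "apply_moves", "data": {
  "rows": [
    {"x":-15,"y":2.1,"z":0,"ax":0,"ay":0,"az":1,"gripper":1},
    {"x":-26.9,"y":4.3,"z":0,"ax":0,"ay":0,"az":1,"gripper":1},
    {"x":-26.8,"y":4.8,"z":0,"ax":0,"ay":0,"az":1,"gripper":1},
    {"x":-26.6,"y":5.2,"z":0,"ax":0,"ay":0,"az":1,"gripper":1},
    {"x":-26.6,"y":5.7,"z":0,"ax":0,"ay":0,"az":1,"gripper":1}
  ]
}}

```text
clock: 11.97
position: [0.5634, 0.0887, 0.3062]
ee_rot: [0.65, 0.76, -0.001, -0.0]
ft_force: [0.4, 0.8, -0.9]
grip_width: 0.304
grasp_force: 39.5
```

Request:
{"op": "apply_moves", "data": {
  "rows": [
    {"x":-26.5,"y":6.2,"z":0,"ax":0,"ay":0,"az":1,"gripper":1},
    {"x":-26.4,"y":6.6,"z":0,"ax":0,"ay":0,"az":1,"gripper":1},
    {"x":-26.3,"y":7.1,"z":0,"ax":0,"ay":0,"az":1,"gripper":1},
    {"x":-26.1,"y":7.5,"z":0,"ax":0,"ay":0,"az":1,"gripper":1},
    {"x":-26,"y":8,"z":0,"ax":0,"ay":0,"az":1,"gripper":1}
  ]
}}

```text
clock: 12.38
position: [0.6144, -0.0374, 0.3063]
ee_rot: [0.683, 0.73, -0.001, -0.0]
ft_force: [0.1, -0.1, -1.4]
grip_width: 0.3
grasp_force: 39.5
```

Request:
{"op": "apply_moves", "data": {
  "rows": [
    {"x":-25.8,"y":8.5,"z":0,"ax":0,"ay":0,"az":1,"gripper":1},
    {"x":-25.7,"y":8.9,"z":0,"ax":0,"ay":0,"az":1,"gripper":1},
    {"x":-25.6,"y":9.3,"z":0,"ax":0,"ay":0,"az":1,"gripper":1},
    {"x":-20,"y":7.5,"z":0,"ax":0,"ay":0,"az":1,"gripper":1},
    {"x":-10,"y":4,"z":0,"ax":0,"ay":0,"az":0,"gripper":1}
  ]
}}

```text
clock: 12.8
position: [0.6565, -0.1448, 0.306]
ee_rot: [0.709, 0.705, -0.002, -0.0]
ft_force: [0.0, -0.6, -1.6]
grip_width: 0.301
grasp_force: 39.5
```

Request:
{"op": "apply_moves", "data": {
  "rows": [
    {"x":-6,"y":2.3,"z":0,"ax":0,"ay":0,"az":0,"gripper":1},
    {"x":0,"y":0,"z":0,"ax":0,"ay":0,"az":0,"gripper":1},
    {"x":0,"y":0,"z":0,"ax":0,"ay":0,"az":0,"gripper":1}
  ]
}}

```text
clock: 13.05
position: [0.6594, -0.1457, 0.3076]
ee_rot: [0.707, 0.707, -0.0, -0.0]
ft_force: [-0.6, -0.4, -1.6]
grip_width: 0.296
grasp_force: 39.5
```

Run:
```python
from h import *
from workcell import *
import pickle
o=get_obs();p,r=o["position"],R.from_quat(o["ee_rot"]);print(o["clock"],p,r.as_matrix()[:,2])
d={n:camera(n) for n in("scene","top","wrist")};d["wrist"]["fish"]=1;pickle.dump(d,open("c3.pkl","wb"))
g=np.array([.660,-.147,.12]);tip=p+[0,0,.008-.142];print("tip guess",tip)
for n in d: print(n,"guide",proj(d[n],g),"tip",proj(d[n],tip),"ring",proj(d[n],tip+[0,0,.06]),"stub",proj(d[n],tip+[0,0,.168]))
s=d["scene"]["color"][:,:,::-1];t=d["top"]["color"][:,:,::-1];w=d["wrist"]["color"][:,:,::-1]
m=np.zeros((600,800,3),np.uint8)
m[:,:400]=cv2.resize(s[85:235,160:260],(400,600),interpolation=cv2.INTER_CUBIC)
m[:300,400:]=cv2.resize(t[110:210,350:483],(400,300),interpolation=cv2.INTER_CUBIC)
m[300:,400:]=cv2.resize(w[150:300,220:420],(400,300),interpolation=cv2.INTER_CUBIC)
cv2.imwrite("pics/m3.png",m)
```

```text
13.05 [ 0.65935751 -0.14572849  0.30763881] [-2.01907546e-04  1.66779923e-04 -9.99999966e-01]
tip guess [ 0.65935751 -0.14572849  0.17363881]
scene guide [213.95919955 175.30547478] tip [209.78299057 154.30884637] ring [203.9348113  128.17827093] stub [191.63802301  73.23430644]
top guide [413.21171416 156.62425951] tip [418.36732697 152.77284547] ring [425.69905941 147.45902474] stub [442.02899856 135.62357247]
wrist guide [322.01427257 182.6087782 ] tip [321.35179784 196.0038343 ] ring [321.25340365 220.31717082] stub [320.89554446 318.10760469]
```

View pics/m3.png

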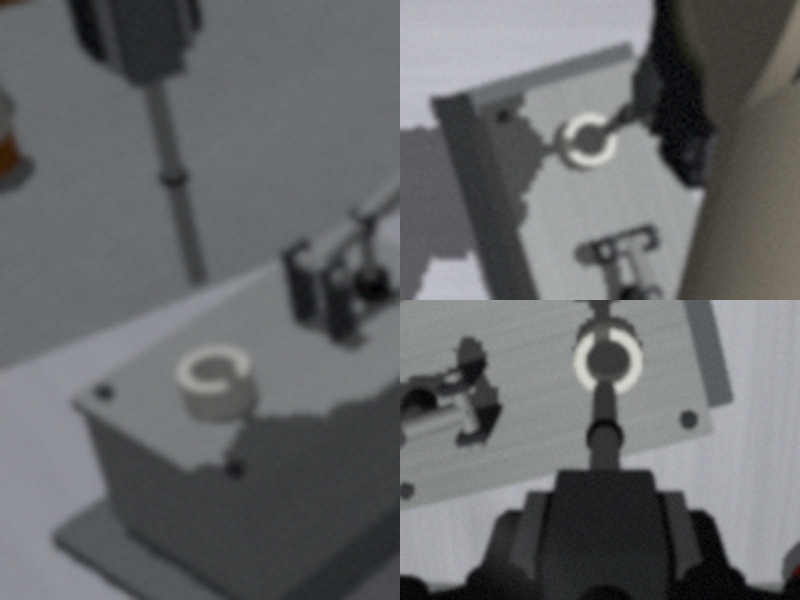

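The composite shows the probe above the tube:

| Camera | Ring | Tip | Tube mouth |
|---|---|---|---|
| Scene | (203.5,129.8) | (209.3,156) | (213.5,176.5) |
| Wrist | (322.5,217.5) | (323,192.5) | (324.5,180.5) |
| Top | not visible | (418.8,152.2) | (413.2,156.5) |

Next I'll compute the tip and ring offsets from the tube for each camera.

Run:
```python
from h import *
import pickle
np.set_printoptions(precision=4,suppress=True)
d=pickle.load(open("c3.pkl","rb"));zt=.1736
M={"scene":((213.5,176.5),(209.25,156),(203.5,129.75)),"wrist":((324.5,180.5),(323,192.5),(322.5,217.5)),"top":((413.2,156.5),(418.8,152.2),None)}
for n,(g,t,k) in M.items():
    G=onz(d[n],*g,.12);T=onz(d[n],*t,zt);K=onz(d[n],*k,zt+.06) if k else None
    print(n,"guide",G[:2],"tip-guide",(T-G)[:2]*1000,"ring-guide",None if K is None else (K-G)[:2]*1000)
for i in range(2): print(tri(*[ray(d[n],*M[n][i]) for n in M]))
print(tri(*[ray(d[n],*M[n][2]) for n in ("scene","wrist")]))
```

```text
scene guide [ 0.6625 -0.144 ] tip-guide [0.1682 2.7391] ring-guide [-0.1719  2.6995]
wrist guide [ 0.6626 -0.1447] tip-guide [-1.809   2.2116] ring-guide [-2.3924  1.0861]
top guide [ 0.6603 -0.147 ] tip-guide [0.2198 0.3547] ring-guide None
[ 0.6616 -0.1465  0.1176]
[ 0.661  -0.1456  0.1702]
[ 0.6607 -0.1447  0.2312]
```

Request:
{"op": "apply_moves", "data": {
  "rows": [
    {"x":-1.6,"y":0.7,"z":10,"ax":0,"ay":0,"az":0,"gripper":1},
    {"x":0,"y":0,"z":15,"ax":0,"ay":0,"az":0,"gripper":1},
    {"x":0,"y":0,"z":12,"ax":0,"ay":0,"az":0,"gripper":1},
    {"x":0,"y":0,"z":5,"ax":0,"ay":0,"az":0,"gripper":1},
    {"x":0,"y":0,"z":0,"ax":0,"ay":0,"az":0,"gripper":1}
  ]
}}

```text
clock: 13.62
position: [0.6596, -0.1476, 0.2643]
ee_rot: [0.707, 0.707, -0.001, -0.001]
ft_force: [0.2, 0.6, -0.3]
grip_width: 0.305
grasp_force: 39.5
```

Request:
{"op": "apply_moves", "data": {
  "rows": [
    {"x":0,"y":0,"z":0,"ax":0,"ay":0,"az":0,"gripper":1},
    {"x":0,"y":0,"z":0,"ax":0,"ay":0,"az":0,"gripper":1},
    {"x":0,"y":0,"z":0,"ax":0,"ay":0,"az":0,"gripper":1},
    {"x":0,"y":0,"z":0,"ax":0,"ay":0,"az":0,"gripper":1},
    {"x":0,"y":0,"z":0,"ax":0,"ay":0,"az":0,"gripper":1}
  ]
}}

```text
clock: 14.03
position: [0.6604, -0.1483, 0.2666]
ee_rot: [0.707, 0.707, 0.0, 0.001]
ft_force: [0.6, -0.2, -1.2]
grip_width: 0.3
grasp_force: 39.5
```

```bash
cat > look.py <<'E'
import sys
from h import *
from workcell import *
import pickle
o=get_obs();p,r=o["position"],R.from_quat(o["ee_rot"]);print(o["clock"],p,r.as_matrix()[:,2],o["ft_force"])
d={n:camera(n) for n in("scene","top","wrist")};d["wrist"]["fish"]=1;pickle.dump(d,open(sys.argv[1]+".pkl","wb"))
s=d["scene"]["color"][:,:,::-1];t=d["top"]["color"][:,:,::-1];w=d["wrist"]["color"][:,:,::-1]
f=lambda a,sz:cv2.resize(a,sz,interpolation=cv2.INTER_CUBIC)
m=np.zeros((600,800,3),np.uint8)
m[:,:400]=f(s[110:200,185:245],(400,600))      # 6.667x
m[:300,400:]=f(t[131:181,385:452],(400,300))   # 5.97, 6
m[300:,400:]=f(w[150:240,265:385],(400,300))   # 3.333x
cv2.imwrite(f"pics/{sys.argv[1]}.png",m)
E
python3 look.py m4
```

```text
14.0333 [ 0.66036927 -0.14831112  0.26662583] [ 1.24962342e-03 -5.45946920e-04 -9.99999070e-01] [ 0.58958288 -0.20757738 -1.15567442]
```

View pics/m4.png

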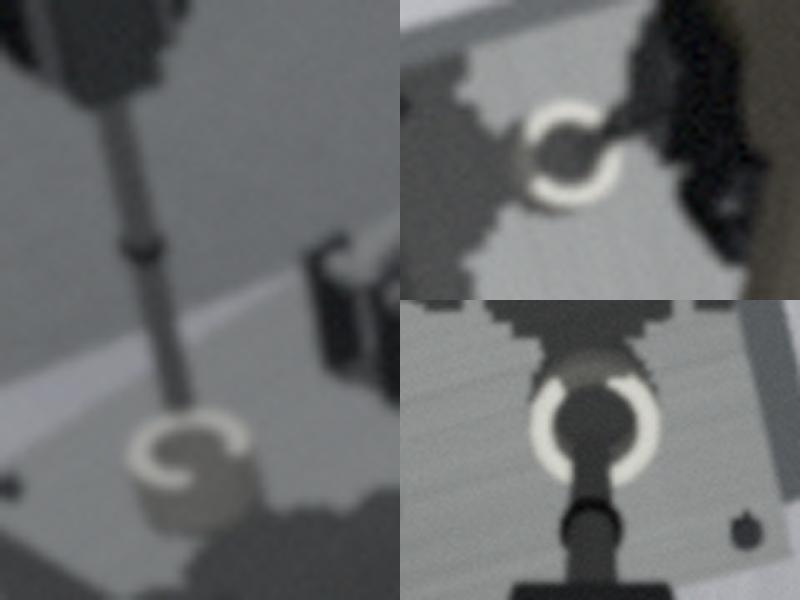

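Run:
```python
from h import *
import pickle
np.set_printoptions(precision=4,suppress=True)
d=pickle.load(open("m4.pkl","rb"));zt=.1326
M={"scene":((213.3,177.35),(211.5,170.6),(206.3,147.05)),"wrist":((323.5,187.2),None,(322.3,219.6))}
for n,(g,t,k) in M.items():
    G=onz(d[n],*g,.12);T=onz(d[n],*t,zt) if t else None;K=onz(d[n],*k,zt+.06)
    print(n,"guide",G[:2],"tip-guide",None if t is None else (T-G)[:2]*1000,"ring-guide",(K-G)[:2]*1000)
G=tri(*[ray(d[n],*M[n][0]) for n in M]);K=tri(*[ray(d[n],*M[n][2]) for n in M]);print(G,K,K-G)
w=d["wrist"];o,_=ray(w,320,200);print("wrist cam",o)
```

```text
scene guide [ 0.6641 -0.1418] tip-guide [-1.7371 -6.6461] ring-guide [-1.0901 -3.8025]
wrist guide [ 0.6622 -0.1442] tip-guide None ring-guide [-1.2597 -4.0621]
[ 0.6625 -0.1452  0.117 ] [ 0.6612 -0.1497  0.1896] [-0.0013 -0.0044  0.0726]
wrist cam [ 0.6604 -0.0691  0.3973]
```

My pixel readings are the weak link here, so I'll fit the rim and ring with image code on the stored frames.

```bash
cat > fit.py <<'E'
from h import *
import pickle
np.set_printoptions(precision=4,suppress=True)
def rim(c,u,v,h):
    k=8;x0,y0=int(u)-h,int(v)-h
    g=cv2.resize(c["color"][y0:y0+2*h,x0:x0+2*h].min(2),None,fx=k,fy=k,interpolation=cv2.INTER_CUBIC)
    lo,hi=np.percentile(g,30),g.max();m=(g>lo+(hi-lo)*.5).astype(np.uint8)
    n,l,st,ce=cv2.connectedComponentsWithStats(m)
    i=1+np.argmax(st[1:,4]);cs,_=cv2.findContours((l>0).astype(np.uint8),cv2.RETR_EXTERNAL,cv2.CHAIN_APPROX_NONE)
    pts=np.vstack([q for q in cs if len(q)>60]);hull=cv2.convexHull(pts)
    e=cv2.fitEllipseDirect(hull);
    f=lambda a:np.array([(a[0]+.5)/k-.5+x0,(a[1]+.5)/k-.5+y0])
    return f(e[0]),np.array(e[1])/k,e[2]
def darkring(c,u,v,h):
    k=8;x0,y0=int(round(u))-h,int(round(v))-h
    g=cv2.resize(c["color"][y0:y0+2*h,x0:x0+2*h].max(2),None,fx=k,fy=k,interpolation=cv2.INTER_CUBIC).astype(float)
    w=np.clip(np.percentile(g,12)-g,0,None);yy,xx=np.mgrid[:g.shape[0],:g.shape[1]]
    return np.array([((w*xx).sum()/w.sum()+.5)/k-.5+x0,((w*yy).sum()/w.sum()+.5)/k-.5+y0])
E
python3 - <<'E'
from fit import *
a=pickle.load(open("cams.pkl","rb"));c3=pickle.load(open("c3.pkl","rb"));m4=pickle.load(open("m4.pkl","rb"))
for nm,c,u,v,h in [("scene0",a["scene"],214,178,13),("top0",a["top"],413,157,14),("top3",c3["top"],413,157,14),("w3",c3["wrist"],324,180,20),("w4",m4["wrist"],323.5,187,25)]:
    e,ax,an=rim(c,u,v,h);print(nm,e,ax,an,onz(c,*e,.12)[:2])
for nm,c,u,v,z in [("s3",c3["scene"],203.5,129.75,.2336),("s4",m4["scene"],206.3,147,.1926),("w3",c3["wrist"],322.5,217.5,.2336),("w4",m4["wrist"],322.3,219.6,.1926)]:
    q=darkring(c,u,v,6 if nm[0]=="s" else 12);print(nm,q,onz(c,*q,z)[:2])
E
```

```text
scene0 [210.1133 172.9499] [17.7977 23.7875] 109.07780456542969 [ 0.6628 -0.1589]
top0 [413.2761 155.8714] [16.9692 17.6255] 137.3960723876953 [ 0.6616 -0.1472]
top3 [413.4265 155.8021] [17.5264 18.9547] 149.2277069091797 [ 0.6617 -0.1475]
w3 [323.2657 179.6214] [49.5375 63.5292] 94.72969818115234 [ 0.6613 -0.1437]
w4 [327.2868 186.0668] [54.562  93.4394] 93.5562515258789 [ 0.6657 -0.1432]
s3 [203.3704 129.9562] [ 0.6629 -0.1408]
s4 [206.3282 147.6752] [ 0.6639 -0.1436]
w3 [321.7688 212.2789] [ 0.6597 -0.1397]
w4 [321.7586 212.2292] [ 0.6605 -0.1428]
```

```bash
cat >> fit.py <<'E'
from scipy.ndimage import map_coordinates,gaussian_filter
from scipy.optimize import minimize
def samp(c,P,blur=.7):
    f=200/np.tan(np.radians(c["fov_y"]/2));M=cv2.Rodrigues(c["rvec"])[0];q=P@M.T+c["tvec"]
    rr=np.hypot(q[:,0],q[:,1]);s=(np.arctan2(rr,q[:,2])/rr if c.get("fish") else 1/q[:,2])*f
    g=c["color"].mean(2)
    return map_coordinates(g,[c["cy"]+s*q[:,1],c["cx"]+s*q[:,0]],order=1)
def circ(x,y,z,rs):
    a=np.linspace(0,2*np.pi,72,endpoint=False);return np.vstack([np.c_[x+r*np.cos(a),y+r*np.sin(a),np.full(72,z)] for r in rs])
def guide(c,x0=.661,y0=-.146,z=.12):
    f=lambda x,y:np.mean(samp(c,circ(x,y,z,(.0135,.0155,.0175))))-.5*np.mean(samp(c,circ(x,y,z,(.0075,.010))))-.5*np.mean(samp(c,circ(x,y,z,(.021,.0235))))
    g=[(f(x,y),x,y) for x in np.arange(x0-.01,x0+.01,.0005) for y in np.arange(y0-.01,y0+.01,.0005)]
    return max(g)
def stem(c,x0,y0,za,zb,lo=-.008,hi=.008):
    """shift s (m) of the stem across the view from (x0,y0), by matched profile"""
    cam=-cv2.Rodrigues(c["rvec"])[0].T@c["tvec"];v=np.array([x0,y0])-cam[:2];v/=np.linalg.norm(v);n=np.array([-v[1],v[0]])
    zs=np.linspace(za,zb,40);L=lambda s:np.mean(samp(c,np.c_[np.tile(np.array([x0,y0])+s*n,(40,1)),zs]))
    S=np.arange(-.016,.016,.00025);pr=np.array([L(s) for s in S])
    best=max((np.mean(pr[(abs(S-s)>.0055)&(abs(S-s)<.008)])-np.mean(pr[abs(S-s)<.0045]),s) for s in np.arange(lo,hi,.00025))
    return n,best
E
python3 - <<'E'
from fit import *
a=pickle.load(open("cams.pkl","rb"));c3=pickle.load(open("c3.pkl","rb"));m4=pickle.load(open("m4.pkl","rb"))
for nm,c in [("scene0",a["scene"]),("top0",a["top"]),("top3",c3["top"]),("w3",c3["wrist"]),("w4",m4["wrist"]),("scene3",c3["scene"])]: print(nm,guide(c))
for nm,D,p,zt in [("3",c3,(.6594,-.1457),.1736),("4",m4,(.6604,-.1483),.1326)]:
  for k in("scene","wrist"):
    print(nm,k,"low",stem(D[k],*p,zt+.005 if k=="scene" else zt+.03,zt+.05),"high",stem(D[k],*p,zt+.07,zt+.105))
E
```

```text
scene0 (np.float64(33.83361602781004), np.float64(0.6639999999999986), np.float64(-0.1445))
top0 (np.float64(65.2803890474807), np.float64(0.6609999999999989), np.float64(-0.1465))
top3 (np.float64(58.57621622032529), np.float64(0.6614999999999989), np.float64(-0.1465))
w3 (np.float64(75.65483674983307), np.float64(0.6614999999999989), np.float64(-0.145))
w4 (np.float64(72.62432353493605), np.float64(0.6614999999999989), np.float64(-0.145))
scene3 (np.float64(31.13598228644252), np.float64(0.6639999999999986), np.float64(-0.1445))
3 scene low (array([ 0.9444, -0.3289]), (np.float64(29.205226710833443), np.float64(0.0017500000000000085))) high (array([ 0.9444, -0.3289]), (np.float64(29.496785430519196), np.float64(0.0020000000000000087)))
3 wrist low (array([ 1.    , -0.0011]), (np.float64(89.48975692515383), np.float64(0.0005000000000000074))) high (array([ 1.    , -0.0011]), (np.float64(41.50661063003896), np.float64(0.0005000000000000074)))
4 scene low (array([ 0.9452, -0.3264]), (np.float64(38.06050605146454), np.float64(0.0020000000000000087))) high (array([ 0.9452, -0.3264]), (np.float64(29.952938073481093), np.float64(0.0020000000000000087)))
4 wrist low (array([1.    , 0.0001]), (np.float64(92.34318436500982), np.float64(0.00025000000000000716))) high (array([1.    , 0.0001]), (np.float64(38.67943955875201), np.float64(0.00025000000000000716)))
```

The fits agree. The stem is upright, about 0.9 mm short in x and 2.7 mm low in y, so I'll correct that and descend until the ring is just above the mouth.

Request:
{"op": "apply_moves", "data": {
  "rows": [
    {"x":1.3,"y":0.4,"z":0,"ax":0,"ay":0,"az":0,"gripper":1},
    {"x":1.3,"y":0.4,"z":0,"ax":0,"ay":0,"az":0,"gripper":1},
    {"x":0,"y":0,"z":0,"ax":0,"ay":0,"az":0,"gripper":1},
    {"x":0,"y":0,"z":6,"ax":0,"ay":0,"az":0,"gripper":1},
    {"x":0,"y":0,"z":6,"ax":0,"ay":0,"az":0,"gripper":1}
  ]
}}

```text
clock: 14.6
position: [0.6611, -0.1457, 0.2539]
ee_rot: [0.707, 0.707, 0.0, 0.001]
ft_force: [-0.3, -0.1, -1.2]
grip_width: 0.303
grasp_force: 39.5
```

Request:
{"op": "apply_moves", "data": {
  "rows": [
    {"x":0,"y":0,"z":8,"ax":0,"ay":0,"az":0,"gripper":1},
    {"x":0,"y":0,"z":8,"ax":0,"ay":0,"az":0,"gripper":1},
    {"x":0,"y":0,"z":8,"ax":0,"ay":0,"az":0,"gripper":1},
    {"x":0,"y":0,"z":8,"ax":0,"ay":0,"az":0,"gripper":1},
    {"x":0,"y":0,"z":8,"ax":0,"ay":0,"az":0,"gripper":1}
  ]
}}

```text
clock: 15.02
position: [0.6609, -0.1456, 0.2131]
ee_rot: [0.707, 0.707, -0.0, 0.0]
ft_force: [0.6, 0.2, -1.8]
grip_width: 0.298
grasp_force: 39.5
```

Request:
{"op": "apply_moves", "data": {
  "rows": [
    {"x":0,"y":0,"z":6,"ax":0,"ay":0,"az":0,"gripper":1},
    {"x":0,"y":0,"z":0,"ax":0,"ay":0,"az":0,"gripper":1},
    {"x":0,"y":0,"z":0,"ax":0,"ay":0,"az":0,"gripper":1},
    {"x":0,"y":0,"z":0,"ax":0,"ay":0,"az":0,"gripper":1},
    {"x":0,"y":0,"z":0,"ax":0,"ay":0,"az":0,"gripper":1}
  ]
}}

```text
clock: 15.43
position: [0.6613, -0.1458, 0.2088]
ee_rot: [0.707, 0.707, 0.0, 0.001]
ft_force: [-0.5, -0.2, -0.4]
grip_width: 0.302
grasp_force: 39.5
```

```bash
python3 look.py m5
python3 - <<'E'
from fit import *
D=pickle.load(open("m5.pkl","rb"));p=(.6612,-.1456)
for k in("scene","wrist"):
    print(k,"high",stem(D[k],*p,.14,.17))
print(guide(D["wrist"]))
E
```

```text
15.4333 [ 0.66134345 -0.14577397  0.20881214] [ 1.60030931e-03 -6.27476412e-04 -9.99998523e-01] [-0.53781703 -0.21846538 -0.44499782]
scene high (array([ 0.9452, -0.3266]), (np.float64(43.00638213451997), np.float64(0.002250000000000009)))
wrist high (array([ 1.    , -0.0013]), (np.float64(81.16045826123252), np.float64(0.0005000000000000074)))
(np.float64(63.35382618842947), np.float64(0.6614999999999989), np.float64(-0.145))
```

View pics/m5.png

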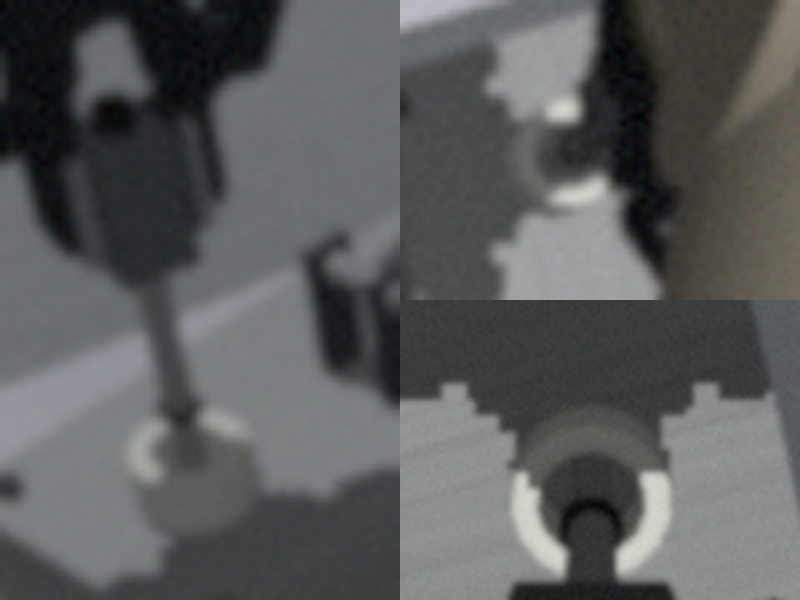

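The stem is within 0.3 mm in x and about 0.6 mm in y of the axis. The ring shows at scene (212.3,171.6) and wrist (322.3,216). I'll check the ring's height before the last bit down.

Run:
```python
from fit import *
D=pickle.load(open("m5.pkl","rb"));s,w=D["scene"],D["wrist"]
gs=proj(s,[.664,-.1445,.12]);gw=proj(w,[.6615,-.145,.12])
print("scene guide",gs,"px/mm up",(proj(s,[.664,-.1445,.121])-gs),"dy",(proj(s,[.664,-.1435,.12])-gs))
print("wrist guide",gw,"up",(proj(w,[.6615,-.145,.121])-gw),"dy",proj(w,[.6615,-.144,.12])-gw)
print("ring-guide scene",np.array([212.3,171.65])-gs,"wrist",np.array([322.3,216])-gw)
```

```text
scene guide [212.7459 176.6565] px/mm up [-0.0863 -0.3782] dy [0.2218 0.2442]
wrist guide [321.7061 211.5019] up [0.001  0.4489] dy [ 0.0006 -1.2525]
ring-guide scene [-0.4459 -5.0065] wrist [0.5939 4.4981]
```

Request:
{"op": "apply_moves", "data": {
  "rows": [
    {"x":-0.4,"y":0,"z":3,"ax":0,"ay":0,"az":0,"gripper":1},
    {"x":-0.4,"y":0,"z":5,"ax":0,"ay":0,"az":0,"gripper":1},
    {"x":0,"y":0,"z":4.5,"ax":0,"ay":0,"az":0,"gripper":1},
    {"x":0,"y":0,"z":2,"ax":0,"ay":0,"az":0,"gripper":1},
    {"x":0,"y":0,"z":0,"ax":0,"ay":0,"az":0,"gripper":1}
  ]
}}

```text
clock: 16.0
position: [0.6607, -0.1463, 0.1927]
ee_rot: [0.707, 0.707, -0.0, -0.0]
ft_force: [-0.7, -0.7, -1.3]
grip_width: 0.297
grasp_force: 39.5
```

Request:
{"op": "apply_moves", "data": {
  "rows": [
    {"x":0,"y":0,"z":0,"ax":0,"ay":0,"az":0,"gripper":1},
    {"x":0,"y":0,"z":0,"ax":0,"ay":0,"az":0,"gripper":1},
    {"x":0,"y":0,"z":0,"ax":0,"ay":0,"az":0,"gripper":1},
    {"x":0,"y":0,"z":0,"ax":0,"ay":0,"az":0,"gripper":1},
    {"x":0,"y":0,"z":0,"ax":0,"ay":0,"az":0,"gripper":1}
  ]
}}

```text
clock: 16.42
position: [0.6611, -0.1465, 0.1939]
ee_rot: [0.707, 0.707, 0.0, 0.0]
ft_force: [0.5, -0.5, -1.3]
grip_width: 0.303
grasp_force: 39.5
```

```bash
python3 look.py m6
```

```text
16.4167 [ 0.66114657 -0.14645368  0.19385177] [ 8.83843972e-04 -4.95924892e-04 -9.99999486e-01] [ 0.54726226 -0.49917379 -1.31420877]
```

View pics/m6.png

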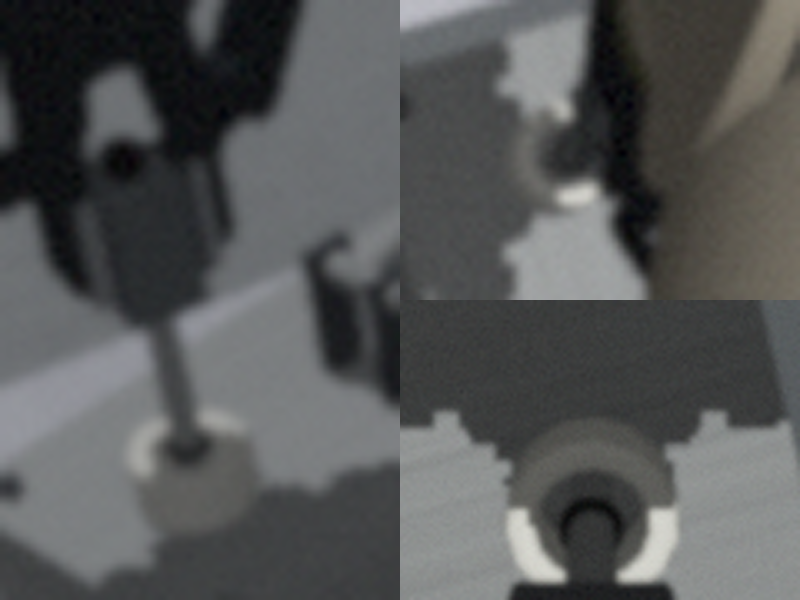

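The ring sits in the mouth: scene ring (185,446) against mouth (190,447), wrist ring (592,525) against bore centre at about (592,520) in the crop. It is centred, level and free of contact, so I'm handing in.

```bash
python3 -c "
from workcell import *
print(hand_in())"
```

```text
the job is handed in; nothing more can be done
None
```

I handed the job in without seeing a verdict: I pulled the lever to its stop and eased it back to rest. The gripper holds the probe upright in the guide tube, with its ring level with the tube top and centred to about 1–2 mm by the cameras.

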